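# Recharge the spacer feeder, index a spacer out for the clamp bar and re-prime the shuttle

### The arm

A 6-joint arm with a two-finger parallel gripper is mounted at the origin on a cart in front of the work surface, level with it; the furniture and walls round the work are solid. World frame = base frame: x ahead of the robot, y to its left, z up, the work surface at z = 0. Lengths are in m, angles in rad, forces in N, time in s.
With the tool pointing down it reaches from about 0.375 to 0.9 m from the base axis. Payload 3.1 kg.
Tool frame: the origin (TCP) lies midway between the tips of the shut fingers; the grasp point (between the pads) lies 19 mm behind it; z points along the fingers, y is the line along which they close (so a half turn about z gives the same grasp; the last joint's range is limited). The gripper opens to 85 mm and grips with 20 to 120 N. Pads are 22 mm wide; open, the fingers measure 114 mm over their backs; the gripper's body (76 mm by 85 mm) begins 54 mm behind the grasp point. The pads swing forward as they close: fully open they stand 13 mm farther back than shut.
Start: joints at [-0.178, 0.527, 1.433, -0, 1.181, -0.178], TCP at [0.625, 0, 0.231] pointing down, gripper open.
Joint ranges: [-3.08, 3.08], [-0.75, 2.2], [0.22, 2.44], [-1.43, 4.57], [0, 2.65], [-2.85, 2.85]. Speed limits (rad/s): [2.79, 2.79, 3.14, 3.14, 3.14, 3.14].

### API

Orientations are given as a unit quaternion [x, y, z, w].
In Python, from station import manip gives the robot as it stands.
- The arm moves only by the tool step_arm, never from a script. Its argument "targets" is text: rows parted by semicolons, each of 4 numbers parted by spaces: the shift along the tool's x, y, z in mm, then the turn about the tool's z in degrees. A call has 1 to 12 rows; each row is the pose to reach, as a shift and turn from the pose commanded when the call began, along the tool's axes at that moment; what a row does not reach only later rows make up. A row lasts 1/10 s, in which the tool goes at most 50 mm and 8.59 degrees, less where a joint would pass 70% of its speed; a pose out of reach is approached as far as the arm can. A call with a gripper value outside its range is refused whole. "gripper" is the closure, from 0 (fully open) to 1 (shut), set as the call begins (left out, the last holds). The fingers move at their own pace and stop on an object; "squeeze" is the grip in N (left out, the last holds). Time passes only in rows, so rows that repeat a pose let the fingers close. It gives the time, the measured TCP pose, the force, the opening and the grip force at its end, in the units of the state.
- manip.sense(): the state, without advancing time (a new reading comes with each control period).
- manip.snapshot(name): name is "scene" or "side" or "wrist"; returns the picture (400x640x3 uint8, red, green, blue); there is no depth.
- manip.get_calibration(name): a dict with "fov_y" (degrees; the focal length in pixels is half the picture's height over the tangent of half this angle, whatever the lens; pixels are square), "cx", "cy" (the principal point, pixels), "extrinsics" (4x4, takes a point from camera to world coordinates); the wrist camera has in their place "tool_from_camera" (4x4, takes a point from camera to tool coordinates, whose origin is the TCP and whose axes are the flange's). Camera axes: x right, y down, z forward; pixel columns grow to the right and rows downward; lengths in m; the calibration is good to about 2 mm. A picture is of the moment at which its call begins: read the wrist's pose just before it. get_calibration takes no time and is no camera call.
- manip.sign_off(): hands the job in; it is judged then, once.
Trained networks look in the newest picture that a camera, given by its name, has taken for a name from the list of things; names that differ only in an ending like _2 or _b are one class to them, and where a whole thing is asked for, a point or a joint stands for the part that bears it (a point fixed in the world has none). Each returns a list of dicts, best first, with "p" (0 to 1); they miss things now and then, are a little off and sometimes report something else, mostly with a low value. They report only what shows in the picture. A call takes as long as a camera call. They do not tell look-alikes from the thing itself.
- manip.recognise(camera, query): "position" ([column, row] in pixels, amid what is visible of it).
- manip.masks_of(camera, query): "pixels" (400x640 bool, what is visible of it) and "position" ([column, row] in pixels, amid what is visible of it).
- manip.mark_of(camera, query): "position" ([column, row] in pixels: a listed point, or the origin of a listed thing).
The state is a dict: "t": time; "q": joint angles; "qd": joint speeds; "tau": joint torques, N m; "tcp_pos": TCP position; "tool_rot": TCP orientation; "force": force on the tool from outside, world axes, zero at the start; "ft_torque": the same for the moment, N m; "finger_gap": opening from 0.0 (shut) to 1.0 (fully open); "gripper_force": force on a finger pad.
Only numpy, scipy, OpenCV 4.12 (cv2) and the standard library are available. Lean on these libraries where they do the work, as an engineer would, in place of code of your own. Each camera call takes 0.05 s, during which the arm holds its last target. There are 200 camera calls.

### The job

The spacer feeder has run empty with one spacer still missing from the battery pack's clamp bar: leaving the shuttle locked in its outer hole, drop every loose steel spacer into the feeder tube, then pull up the index plunger by its knob, slide the shuttle in under the tube and let the pin down into the inner hole, so that a spacer falls into the shuttle's pocket. Pull the knob, slide the shuttle back out and lock it in the outer hole with that spacer, then lift the spacer out of the pocket and set it upright and fully home in the empty counterbore of the clamp bar. Finally index the shuttle in under the tube once more and leave it locked there with the next spacer in its pocket, the rest in the tube, and the cutters and the flux syringe undisturbed.

Things in the scene. Friction and masses are not known exactly. Their poses are not given: they have to be found in the camera images.
- spacer0_mid (a point): A loose turned steel spacer bush, 28 mm in diameter, 22 mm high, about 70 g, standing on end on the bench (the point is its centre, 11 mm above its underside; z along its axis). Three to five of the five spacers are present; an absent one reads None.
- spacer1_mid (a point): A loose turned steel spacer bush, 28 mm in diameter, 22 mm high, about 70 g, standing on end on the bench (the point is its centre, 11 mm above its underside; z along its axis). Three to five of the five spacers are present; an absent one reads None.
- spacer2_mid (a point): A loose turned steel spacer bush, 28 mm in diameter, 22 mm high, about 70 g, standing on end on the bench (the point is its centre, 11 mm above its underside; z along its axis). Three to five of the five spacers are present; an absent one reads None.
- spacer3_mid (a point): A loose turned steel spacer bush, 28 mm in diameter, 22 mm high, about 70 g, standing on end on the bench (the point is its centre, 11 mm above its underside; z along its axis). Three to five of the five spacers are present; an absent one reads None.
- spacer4_mid (a point): A loose turned steel spacer bush, 28 mm in diameter, 22 mm high, about 70 g, standing on end on the bench (the point is its centre, 11 mm above its underside; z along its axis). Three to five of the five spacers are present; an absent one reads None.
- tube_mouth (a point): Rim centre of the feeder's clear upright tube, 172 mm over the bench. Bore 31 mm, flared in the top 10 mm to 42 mm (48 mm outside); holds five spacers. A post behind it (+x) ends 22 mm below the rim. Its foot is 2.5 mm over the shuttle's deck, which lies 41.5 mm over the bench and closes it while the shuttle is out. Feeder axes: z up, y along the slide from outer to inner place, -x the index bar's side.
- outer_hole (a point): Mouth of the outer hole in the steel index bar beside the slide, 20 mm over the bench, 11 mm wide. Feeder axes.
- inner_hole (a point): Mouth of the inner hole of the index bar, 90 mm from the outer one along the feeder's +y. Feeder axes.
- shuttle (a joint): Travel of the steel shuttle bar along the feeder's +y, in m: 0 = at the outer hole (pocket at the pick-off place, 90 mm from the tube's axis), 0.090 = at the inner hole (pocket right under the tube); it can overrun 8 mm at either end. Free to slide once the plunger is lifted, with about 1.5 N of friction plus the rub of the spacers on it.
- plunger (a joint): Lift of the index plunger on the shuttle, in m: 0 = pin fully down in a hole; 0.009 = pin resting on top of the bar; a stop at 0.016. It must be lifted more than 9 mm before the shuttle can move; a spring pushes it down with 3 N at the bottom and 6 N lifted 12 mm.
- knob (a point): Centre of the plunger's round black knob, 22 mm in diameter and 22 mm high, axis upright; its centre is 65 mm over the bench with the pin down. It moves with the shuttle and rises with the plunger. From the pocket it lies 80 mm along the feeder's -y and 46 mm to -x. Below it are 2 mm of air, then the plunger's nut; the deck beside it is 12 mm lower than its underside.
- pocket (a point): Centre of a spacer sitting in the shuttle's pocket, 31 mm over the bench. The pocket is a 32 mm gap with hollowed ends in the 22 mm wide shuttle bar, floor 20 mm over the bench, open at both sides (x of this frame), where a spacer stands 3 mm proud: take it from above, fingers closing along this frame's x. A seated spacer ends 0.5 mm over the deck. Guide strips beside the bar are 18 mm high.
- empty_bore (a point): Centre of the floor of the empty counterbore in the clamp bar, 7 mm above the bench: 31 mm wide, 7 mm deep (the bar is 14 mm thick, 110 x 44 mm, aluminium, fixed). x of this frame points along the bar to the other counterbore, 64 mm away, in which a spacer already stands (top 29 mm above the bench).
- cutters: Red-handled side cutters, 116 mm long, lying under the magnifier's lens ring (the ring is fixed and hangs 0.28 to 0.34 m over the bench, at x 0.41 to 0.54, y -0.03 to 0.12); origin at the centre of their underside. Leave alone.
- flux_syringe: Flux syringe, 118 mm long, lying on the bench; origin at the centre of its underside. Leave alone.
There are look-alikes about, which are no part of the job. What is shaped like the part that bears spacer0_mid but yellow is not meant. What is shaped like the part that bears spacer1_mid but green is not meant.

How it is judged:
On the way, in this order (a step that is already met when the one before it is completed fails the run):
1. every loose spacer is down in the tube, with the shuttle still locked in its outer hole (horizontal distance between each of spacer0_mid, spacer1_mid, spacer2_mid, spacer3_mid, spacer4_mid and tube_mouth below 0.006 m and z of spacer0_mid in the frame of tube_mouth between -0.128 and -0.02 m and z of spacer1_mid in the frame of tube_mouth between -0.128 and -0.02 m and z of spacer2_mid in the frame of tube_mouth between -0.128 and -0.02 m and z of spacer3_mid in the frame of tube_mouth between -0.128 and -0.02 m and z of spacer4_mid in the frame of tube_mouth between -0.128 and -0.02 m and value of joint shuttle between -0.003 and 0.003 m and value of joint plunger below 0.0025 m), for 0.2 s.
2. the shuttle is locked in its inner hole with a spacer in its pocket (value of joint shuttle between 0.087 and 0.093 m and value of joint plunger below 0.0025 m and ((horizontal distance between spacer0_mid and pocket below 0.006 m and z of spacer0_mid in the frame of pocket between -0.003 and 0.003 m) or (horizontal distance between spacer1_mid and pocket below 0.006 m and z of spacer1_mid in the frame of pocket between -0.003 and 0.003 m) or (horizontal distance between spacer2_mid and pocket below 0.006 m and z of spacer2_mid in the frame of pocket between -0.003 and 0.003 m) or (horizontal distance between spacer3_mid and pocket below 0.006 m and z of spacer3_mid in the frame of pocket between -0.003 and 0.003 m) or (horizontal distance between spacer4_mid and pocket below 0.006 m and z of spacer4_mid in the frame of pocket between -0.003 and 0.003 m))), for 0.2 s.
3. the shuttle is locked in its outer hole again with the spacer in its pocket (value of joint shuttle between -0.003 and 0.003 m and value of joint plunger below 0.0025 m and ((horizontal distance between spacer0_mid and pocket below 0.006 m and z of spacer0_mid in the frame of pocket between -0.003 and 0.003 m) or (horizontal distance between spacer1_mid and pocket below 0.006 m and z of spacer1_mid in the frame of pocket between -0.003 and 0.003 m) or (horizontal distance between spacer2_mid and pocket below 0.006 m and z of spacer2_mid in the frame of pocket between -0.003 and 0.003 m) or (horizontal distance between spacer3_mid and pocket below 0.006 m and z of spacer3_mid in the frame of pocket between -0.003 and 0.003 m) or (horizontal distance between spacer4_mid and pocket below 0.006 m and z of spacer4_mid in the frame of pocket between -0.003 and 0.003 m))), for 0.2 s.
At the end, for the whole second after the job is handed in: One spacer stands upright in the counterbore, within 3 mm of its centre and down on its floor (2.5 mm); the shuttle is locked in its inner hole (within 3 mm, pin down to 2.5 mm) with the next spacer in its pocket, and all the other spacers present are at rest in the tube above it (all of step 2 and ((horizontal distance between spacer0_mid and empty_bore below 0.003 m and z of spacer0_mid in the frame of empty_bore between 0.0085 and 0.0135 m and angle between the z axis of spacer0_mid and the z axis of empty_bore, either way round below 0.08 rad) or (horizontal distance between spacer1_mid and empty_bore below 0.003 m and z of spacer1_mid in the frame of empty_bore between 0.0085 and 0.0135 m and angle between the z axis of spacer1_mid and the z axis of empty_bore, either way round below 0.08 rad) or (horizontal distance between spacer2_mid and empty_bore below 0.003 m and z of spacer2_mid in the frame of empty_bore between 0.0085 and 0.0135 m and angle between the z axis of spacer2_mid and the z axis of empty_bore, either way round below 0.08 rad) or (horizontal distance between spacer3_mid and empty_bore below 0.003 m and z of spacer3_mid in the frame of empty_bore between 0.0085 and 0.0135 m and angle between the z axis of spacer3_mid and the z axis of empty_bore, either way round below 0.08 rad) or (horizontal distance between spacer4_mid and empty_bore below 0.003 m and z of spacer4_mid in the frame of empty_bore between 0.0085 and 0.0135 m and angle between the z axis of spacer4_mid and the z axis of empty_bore, either way round below 0.08 rad)) and ((horizontal distance between spacer0_mid and empty_bore below 0.003 m and z of spacer0_mid in the frame of empty_bore between 0.0085 and 0.0135 m and angle between the z axis of spacer0_mid and the z axis of empty_bore, either way round below 0.08 rad) or (horizontal distance between spacer0_mid and tube_mouth below 0.006 m and z of spacer0_mid in the frame of tube_mouth between -0.145 and -0.02 m)) and ((horizontal distance between spacer1_mid and empty_bore below 0.003 m and z of spacer1_mid in the frame of empty_bore between 0.0085 and 0.0135 m and angle between the z axis of spacer1_mid and the z axis of empty_bore, either way round below 0.08 rad) or (horizontal distance between spacer1_mid and tube_mouth below 0.006 m and z of spacer1_mid in the frame of tube_mouth between -0.145 and -0.02 m)) and ((horizontal distance between spacer2_mid and empty_bore below 0.003 m and z of spacer2_mid in the frame of empty_bore between 0.0085 and 0.0135 m and angle between the z axis of spacer2_mid and the z axis of empty_bore, either way round below 0.08 rad) or (horizontal distance between spacer2_mid and tube_mouth below 0.006 m and z of spacer2_mid in the frame of tube_mouth between -0.145 and -0.02 m)) and ((horizontal distance between spacer3_mid and empty_bore below 0.003 m and z of spacer3_mid in the frame of empty_bore between 0.0085 and 0.0135 m and angle between the z axis of spacer3_mid and the z axis of empty_bore, either way round below 0.08 rad) or (horizontal distance between spacer3_mid and tube_mouth below 0.006 m and z of spacer3_mid in the frame of tube_mouth between -0.145 and -0.02 m)) and ((horizontal distance between spacer4_mid and empty_bore below 0.003 m and z of spacer4_mid in the frame of empty_bore between 0.0085 and 0.0135 m and angle between the z axis of spacer4_mid and the z axis of empty_bore, either way round below 0.08 rad) or (horizontal distance between spacer4_mid and tube_mouth below 0.006 m and z of spacer4_mid in the frame of tube_mouth between -0.145 and -0.02 m)) and linear speed of each of spacer0, spacer1, spacer2, spacer3, spacer4 below 0.02 m/s); the robot touches nothing.
It fails at once if the cutters pushed more than 30 mm aside (distance of cutters from where it was at the start of the episode above 0.03 m).
It fails at once if the flux syringe pushed more than 30 mm aside (distance of flux_syringe from where it was at the start of the episode above 0.03 m).
Of spacer0, spacer1, spacer2, spacer3, spacer4 only 3 to 5 are there at a start; the rules pass over those that are not, and their reading is None.
At some moment in a run one of spacer0, spacer1, spacer2, spacer3, spacer4 may be knocked a few centimetres aside while the robot is not near it.
It also fails if it takes over 208 s, if anything falls off the work surface, if the arm or the gripper's body presses on something with over 40 N, if the wrist force passes 120 N, or if a joint passes its speed limit or range.

## Working session

There is one attempt and no reset: what is moved stays moved. The work goes in short steps, Python scripts to look and compute and a tool call to move; the robot and the scene stay as the last step left them, time stands still between calls to the robot, and variables do not carry over. Pictures are saved under pics/ and viewed, at most 14 in all, crops included, and the job is handed in when it is done.

Besides the shell and the picture viewer there is one more tool, called after "Emit:" as name(argument=value, ...), one argument or row to a line, values as JSON. step_arm: Moves the arm, as the interface text tells. Its arguments: {"type":"object","properties":{"targets":{"type":"string"},"gripper":{"type":"number"},"squeeze":{"type":"number"}},"required":["targets"]}

```bash
ls; mkdir -p pics
cat > h.py <<'E'
import numpy as np, cv2
from station import manip as m
from scipy.spatial.transform import Rotation as R
def cam(name,st=None):
    c=m.get_calibration(name)
    f=200/np.tan(np.radians(c["fov_y"])/2)
    if "extrinsics" in c: T=np.array(c["extrinsics"])
    else:
        st=st or m.sense()
        W=np.eye(4);W[:3,:3]=R.from_quat(st["tool_rot"]).as_matrix();W[:3,3]=st["tcp_pos"]
        T=W@np.array(c["tool_from_camera"])
    return f,c["cx"],c["cy"],T
def ray(name,px,z,st=None):
    f,cx,cy,T=cam(name,st)
    d=T[:3,:3]@np.array([(px[0]-cx)/f,(px[1]-cy)/f,1]);o=T[:3,3]
    return (o+d*(z-o[2])/d[2])
def proj(name,p,st=None):
    f,cx,cy,T=cam(name,st)
    q=T[:3,:3].T@(np.array(p)-T[:3,3]);return [cx+f*q[0]/q[2],cy+f*q[1]/q[2]]
def snap(name,fn=None):
    st=m.sense();im=m.snapshot(name)
    if fn: cv2.imwrite("pics/"+fn,im[:,:,::-1])
    return st,im
def show(l,name,z,st=None):
    for d in l: print("   p%.2f"%d["p"],np.round(d["position"],1),np.round(ray(name,d["position"],z,st),4)[:2])
E
cat > a.py <<'E'
from h import *
Z=dict(spacer0_mid=.011,tube_mouth=.172,outer_hole=.02,inner_hole=.02,knob=.065,pocket=.031,empty_bore=.007,cutters=0.,flux_syringe=0.)
for c in("scene","side"):
    st,im=snap(c,c+"0.png");print(c,np.round(m.get_calibration(c)["extrinsics"],3).tolist())
    for q,z in Z.items():
        print(q);show(m.mark_of(c,q)[:8],c,z)
print(m.sense())
E
python3 a.py
```

```text
pics
scene [[-0.292, 0.834, -0.469, 0.966], [0.956, 0.248, -0.154, 0.298], [-0.012, -0.493, -0.87, 0.901], [0.0, 0.0, 0.0, 1.0]]
spacer0_mid
   p0.66 [239.5 232.4] [ 0.6332 -0.0149]
   p0.57 [236.  286.2] [0.7677 0.0317]
tube_mouth
   p0.78 [395.8 220.3] [0.5701 0.3542]
outer_hole
   p0.72 [317.1 272.4] [0.6812 0.21  ]
inner_hole
   p0.84 [350.6 250. ] [0.6015 0.2736]
knob
   p0.47 [320.8 266.5] [0.6797 0.2187]
pocket
   p0.94 [355.4 264.9] [0.6401 0.2944]
empty_bore
   p0.60 [363.3 186.7] [0.4032 0.2608]
cutters
   p0.67 [268.  201.8] [0.5209 0.021 ]
flux_syringe
   p0.62 [305.3 190.7] [0.4577 0.1086]
side [[0.997, -0.055, 0.06, 0.538], [-0.079, -0.505, 0.86, -0.638], [-0.017, -0.862, -0.507, 0.601], [0.0, 0.0, 0.0, 1.0]]
spacer0_mid
   p0.59 [408.6 274.7] [0.7621 0.0447]
   p0.47 [345.7 302.8] [ 0.6253 -0.0227]
tube_mouth
   p0.61 [304.2 143.2] [0.5718 0.3624]
   p0.59 [361.1 269.3] [ 0.6336 -0.1223]
outer_hole
   p0.77 [357.2 224.9] [0.6839 0.2212]
inner_hole
knob
   p0.56 [258.1 264. ] [0.4641 0.0414]
   p0.50 [356.3 210.1] [0.6797 0.2149]
pocket
   p0.87 [337.5 203.2] [0.6471 0.
[... 183 characters left out ...]
75 0.1167]
{'t': 1.0, 'q': array([-1.78494251e-01,  5.27527780e-01,  1.43268644e+00, -2.90454261e-05,
        1.18140451e+00, -1.78512988e-01]), 'qd': array([-0.0011022 , -0.00011475,  0.00099736, -0.00065755, -0.00062985,
        0.00167646]), 'tau': array([ 1.30560024e-04, -4.42326057e+01, -1.78425425e+01, -1.33328153e-04,
        7.67778838e-04,  1.53711386e-05]), 'tcp_pos': array([6.24980819e-01, 2.84159081e-05, 2.31297638e-01]), 'tool_rot': array([ 7.07096258e-01,  7.07117304e-01, -1.84716238e-05, -3.04661882e-06]), 'force': array([-0.2009282 ,  0.14790741, -0.50713803]), 'ft_torque': array([-0.00474047,  0.00628016,  0.00538683]), 'gripper_force': 0.0, 'finger_gap': 0.9948019661749375}
```

View pics/scene0.png

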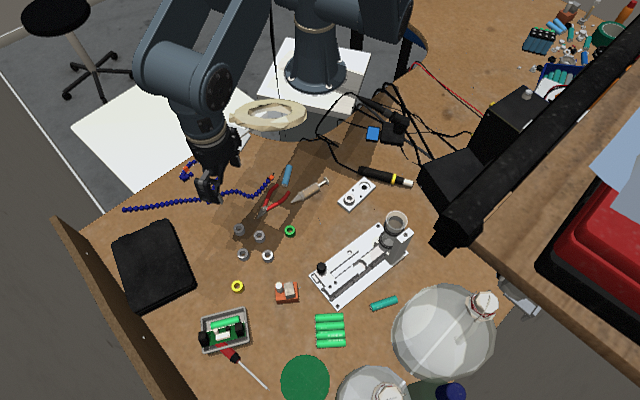

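View pics/side0.png

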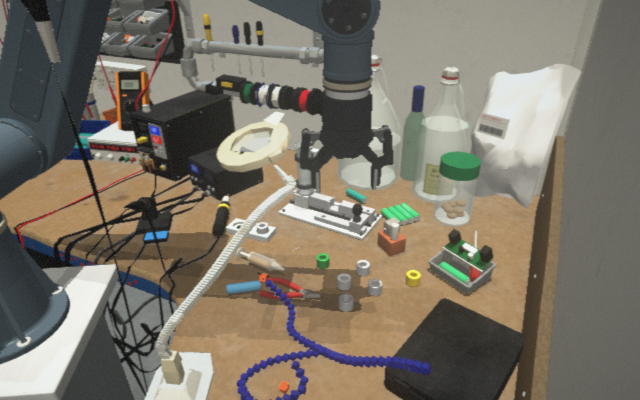

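The four grey spacers show in scene at about (239,232), (259,236), (243,254) and (268,256). The yellow one (237,286) and the green one (290,231) are look-alikes, and the white part on the red block (279,287) also needs checking. I'll confirm with a wrist view and an enlarged crop.

Run:
```python
from h import *
st,im=snap("wrist")
s=m.masks_of("wrist","spacer0_mid")
for d in s:
    p=d["pixels"];print("p%.2f"%d["p"],np.round(d["position"]),p.sum(),np.median(im[p],0),np.round(ray("wrist",d["position"],.015,st),4)[:2])
sc=cv2.resize(cv2.imread("pics/scene0.png")[200:320,200:360],(533,400),interpolation=cv2.INTER_CUBIC)
cv2.imwrite("pics/w0.png",cv2.copyMakeBorder(im[:,:,::-1],0,0,0,0,0))
si=cv2.imread("pics/side0.png")[200:320,300:460]
cv2.imwrite("pics/crop.png",np.hstack([cv2.resize(cv2.imread("pics/scene0.png")[210:310,215:315],(400,400)),cv2.resize(si[:120,20:140],(400,400))]))
```

```text
p0.79 [439. 140.] 484 [235.  238.5   5. ] [0.7687 0.0347]
p0.62 [316. 182.] 403 [107. 105. 107.] [ 0.6246 -0.0164]
```

View pics/w0.png

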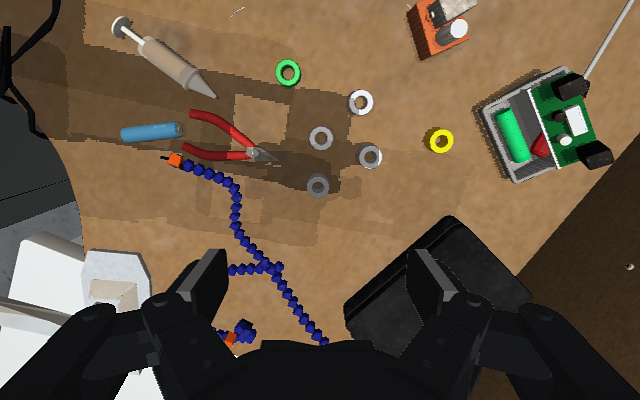

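View pics/crop.png

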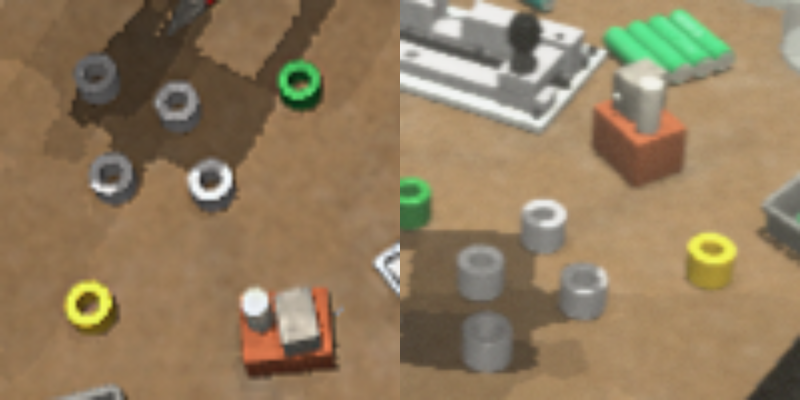

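Only the four grey bushes fit the description. In the wrist picture they are at (361,102), (321,138), (370,157) and (318,186). The yellow (441,141) and green (288,72) ones are look-alikes, and the red block carries other parts. Next I'll measure their centres.

```bash
cat >> h.py <<'E'
def rings(im,name,st,guesses,z=.019,r=20):
    hsv=cv2.cvtColor(im,cv2.COLOR_RGB2HSV);mk=(hsv[:,:,1]<60).astype(np.uint8)
    mk=cv2.morphologyEx(mk,cv2.MORPH_OPEN,np.ones((3,3)))
    n,lab,stt,cen=cv2.connectedComponentsWithStats(mk)
    out=[]
    for g in guesses:
        i=min((i for i in range(1,n) if stt[i,4]>120),key=lambda i:np.hypot(*(cen[i]-g)))
        pts=np.argwhere(lab==i)[:,::-1].astype(np.float32)
        (c,rad)=cv2.minEnclosingCircle(pts)
        w=ray(name,c,z,st);print(np.round(c,1),round(rad,1),np.round(cen[i],1),stt[i,4],np.round(w[:2],4));out.append(w[:2])
    return np.array(out)
E
python3 - <<'E'
from h import *
st,im=snap("wrist")
o=rings(im,"wrist",st,[(361,102),(321,138),(370,157),(318,186)])
for i in range(4):
  for j in range(i):
    d=o[i]-o[j];print(i,j,round(np.hypot(*d),4),round(np.degrees(np.arctan2(d[1],d[0]))))
for q,z in dict(tube_mouth=.172,outer_hole=.02,knob=.065,pocket=.031,cutters=0,empty_bore=.007).items():
    print(q);show(m.mark_of("wrist",q)[:3],"wrist",z,st)
E
```

```text
[359.8 101.8] 13.5 [360.1 102.1] 444 [0.6736 0.0772]
[320.9 137.6] 12.4 [320.8 137.7] 371 [0.6302 0.0378]
[368.8 156.1] 12.9 [369.1 155.9] 430 [0.6865 0.0163]
[317.2 185.2] 12.5 [317.5 185.2] 400 [ 0.626  -0.0189]
1 0 0.0586 -138
2 0 0.0622 -78
2 1 0.0603 -21
3 0 0.1072 -116
3 1 0.0568 -94
3 2 0.0701 -150
tube_mouth
outer_hole
knob
pocket
cutters
   p0.95 [236.3 142.5] [0.5271 0.0301]
empty_bore
```

Emit:
step_arm(
  targets="30 20 0 0;60 40 40 0;77 49 80 0;77 49 130 0;77 49 165 0;77 49 190 0;77 49 190 0;77 49 190 0",
  gripper=0.45,
  squeeze=40,
)

```text
t: 2.25
tcp_pos: [0.6742, 0.077, 0.0414]
tool_rot: [0.707, 0.707, -0.0, -0.0]
force: [-1.4, -0.5, 0.3]
finger_gap: 0.552
gripper_force: 0.0
```

Run:
```python
from h import *
st,im=snap("wrist","w1.png");print(np.round(st["tcp_pos"],4),st["finger_gap"],proj("wrist",(.6736,.0772,.019),st))
hsv=cv2.cvtColor(im,cv2.COLOR_RGB2HSV)
o=rings(im,"wrist",st,[proj("wrist",(.6736,.0772,.019),st)])
```

```text
[0.6742 0.077  0.0414] 0.5520851504032251 [np.float64(315.109793971442), np.float64(232.871780072731)]
[316.6 229.6] 27.0 [316.7 230. ] 1935 [0.6745 0.0793]
```

View pics/w1.png

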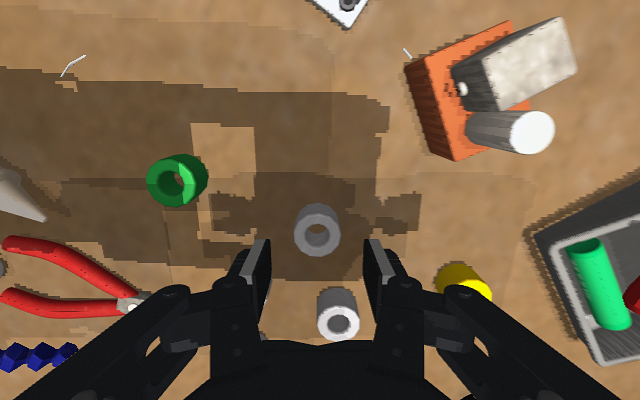

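The spacer at (316,230) sits between the finger pads and slightly ahead of them. I'll go down and grip it.

Emit:
step_arm(
  targets="2 0 20 0;2 0 35 0;2 0 35 0",
)

```text
t: 2.6
tcp_pos: [0.673, 0.079, 0.0056]
tool_rot: [0.707, 0.707, -0.001, -0.001]
force: [-0.9, -0.2, -0.3]
finger_gap: 0.549
gripper_force: 0.0
```

Emit:
step_arm(
  targets="0 0 0 0;0 0 0 0;0 0 0 0;0 0 0 0;0 0 0 0",
  gripper=1,
  squeeze=40,
)

```text
t: 3.1
tcp_pos: [0.6749, 0.0789, 0.0074]
tool_rot: [0.707, 0.707, 0.001, 0.001]
force: [0.5, -0.6, 4.3]
finger_gap: 0.307
gripper_force: 39.7
```

Emit:
step_arm(
  targets="0 0 -40 0;0 0 -90 0;0 0 -140 0;30 0 -180 0;70 -10 -210 0;110 -30 -240 0;140 -50 -270 0;140 -50 -290 0;140 -50 -290 0;140 -50 -290 0",
)

```text
t: 4.1
tcp_pos: [0.6237, 0.2187, 0.2956]
tool_rot: [0.707, 0.707, -0.0, -0.0]
force: [0.6, 1.2, -1.0]
finger_gap: 0.305
gripper_force: 39.6
```

Run:
```python
from h import *
st,im=snap("wrist","w2.png");print(np.round(st["tcp_pos"],4),st["gripper_force"])
for q,z in dict(tube_mouth=.172,outer_hole=.02,inner_hole=.02,knob=.065,pocket=.031,empty_bore=.007).items():
    print(q);show(m.mark_of("wrist",q)[:3],"wrist",z,st)
```

```text
[0.6237 0.2187 0.2956] 39.596866965293884
tube_mouth
   p0.96 [247.4  20.4] [0.5698 0.3549]
   p0.50 [360.2 161.8] [0.6625 0.2435]
outer_hole
   p0.72 [247.4  21.2] [0.5388 0.3913]
   p0.63 [358.6 162.7] [0.6823 0.216 ]
inner_hole
   p0.98 [310.5 124. ] [0.6156 0.2684]
knob
   p0.83 [365.6 166.2] [0.6849 0.2195]
pocket
   p0.68 [334.6  94.5] [0.6467 0.3055]
empty_bore
   p0.81 [159.7 128.4] [0.4055 0.2618]
   p0.44 [204.2 226. ] [0.452  0.1161]
```

View pics/w2.png

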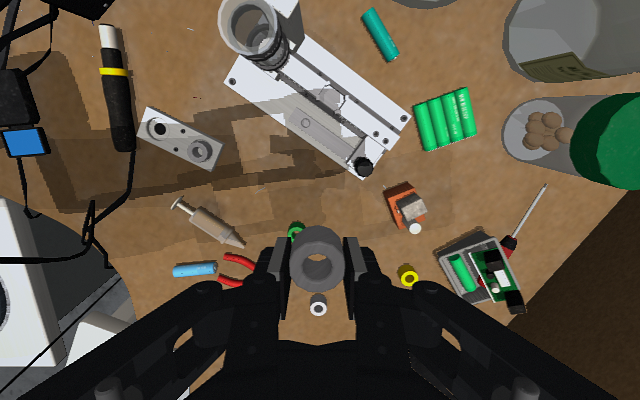

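The feeder shows clearly: tube rim (249,22), pocket (331,95), knob (364,167). The clamp bar's empty bore is at (159,128) and its filled one at (200,151). I'll fit a pose to the feeder.

```bash
cat >> h.py <<'E'
from scipy.optimize import least_squares
def feeder(obs):  # obs: list (name,cam,px,st); local frame: pocket(outer) origin, feeder axes
    L=dict(tube=(0,.09,.172),pocket=(0,0,.031),knob=(-.046,-.08,.065),outer=(-.046,-.08,.02),inner=(-.046,.01,.02))
    def res(p):
        c,s=np.cos(p[2]),np.sin(p[2])
        return np.ravel([np.array(ray(cm,px,L[n][2],st)[:2])-(p[0]+L[n][1]*c+L[n][0]*s,p[1]+L[n][1]*s-L[n][0]*c) for n,cm,px,st in obs])
    r=least_squares(res,[.64,.3,2.5],loss="soft_l1",f_scale=.003);p=r.x;c,s=np.cos(p[2]),np.sin(p[2])
    print("pocket",np.round(p[:2],4),"th",round(np.degrees(p[2]),2),"res mm",np.round(res(p)*1000,1).reshape(-1,2).tolist())
    for n,l in L.items(): print(n,np.round([p[0]+l[1]*c+l[0]*s,p[1]+l[1]*s-l[0]*c],4))
    return p
E
python3 - <<'E'
from h import *
st=m.sense()
feeder([("tube","wrist",(248.5,21.5),st),("pocket","wrist",(334.6,94.5),st),("knob","wrist",(364.8,166.5),st),("inner","wrist",(310.5,124),st)])
f=[("tube","scene",(395.8,220.3),0),("pocket","scene",(355.4,264.9),0),("knob","scene",(320.8,266.5),0),("tube","side",(304.2,143.2),0),("pocket","side",(337.5,203.2),0),("knob","side",(356.3,210.1),0)]
feeder(f[:3]);feeder(f[3:])
E
```

```text
pocket [0.6461 0.3024] th 145.49 res mm [[-1.0, 0.2], [0.5, 2.6], [-2.3, -0.4], [3.6, -2.1]]
tube [0.572  0.3534]
pocket [0.6461 0.3024]
knob [0.686  0.2192]
outer [0.686  0.2192]
inner [0.6118 0.2702]
pocket [0.6417 0.3004] th 143.92 res mm [[1.1, 0.8], [-1.6, -6.0], [0.4, 2.6]]
tube [0.569  0.3534]
pocket [0.6417 0.3004]
knob [0.6793 0.2161]
outer [0.6793 0.2161]
inner [0.6066 0.2691]
pocket [0.6452 0.3048] th 141.41 res mm [[-3.1, 1.4], [1.8, 1.2], [0.6, -4.1]]
tube [0.5749 0.361 ]
pocket [0.6452 0.3048]
knob [0.6791 0.219 ]
outer [0.6791 0.219 ]
inner [0.6087 0.2751]
```

Emit:
step_arm(
  targets="20 -15 20 0;45 -35 40 0;66 -52 60 0;66 -52 60 0;66 -52 60 0",
)

```text
t: 4.95
tcp_pos: [0.5719, 0.2851, 0.2357]
tool_rot: [0.707, 0.707, -0.001, 0.0]
force: [0.8, 0.4, -1.2]
finger_gap: 0.306
gripper_force: 39.6
```

Run:
```python
from h import *
st,im=snap("wrist","w3.png");print(np.round(st["tcp_pos"],4))
for q,z in dict(tube_mouth=.172,pocket=.031,inner_hole=.02,knob=.065).items(): print(q);show(m.mark_of("wrist",q)[:2],"wrist",z,st)
for z,r in((.172,.024),(.172,.021)):
  a=np.linspace(0,6.28,60)
  for t in a:
    p=proj("wrist",(.572+r*np.cos(t),.355+r*np.sin(t),z),st);cv2.circle(im,(int(p[0]),int(p[1])),1,(255,0,0),-1)
cv2.imwrite("pics/w3.png",im[:,:,::-1])
```

```text
[0.5719 0.2851 0.2357]
tube_mouth
   p0.84 [312.9 110.6] [0.5696 0.3541]
pocket
   p0.78 [379.7 156.1] [0.6445 0.3025]
inner_hole
   p0.62 [187.2 183.7] [0.4144 0.2669]
   p0.57 [349.6 183. ] [0.6122 0.268 ]
knob
   p0.60 [416.  231.7] [0.6831 0.2232]
   p0.56 [312.9 111.2] [0.5683 0.3525]
```

View pics/w3.png

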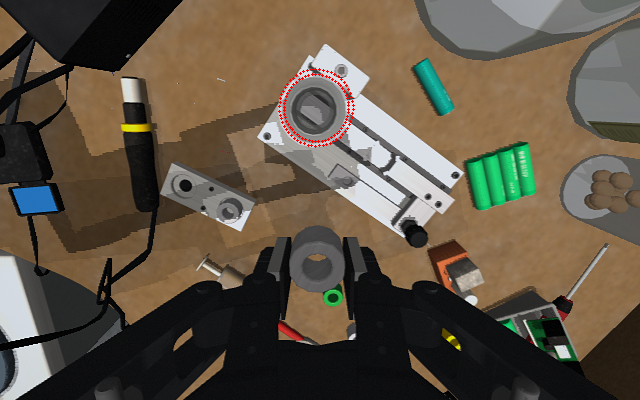

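The rim overlay fits to about 2 mm, with the tube mouth near (314,109). Moving over it and lowering.

Emit:
step_arm(
  targets="40 -1 0 0;70 -1 0 0;70 -1 20 0;70 -1 40 0;70 -1 54 0;70 -1 58 0;70 -1 58 0",
)

```text
t: 5.9
tcp_pos: [0.5712, 0.3545, 0.1779]
tool_rot: [0.707, 0.707, -0.0, -0.0]
force: [0.1, -0.3, -1.3]
finger_gap: 0.311
gripper_force: 39.6
```

Run:
```python
from h import *
print(np.round(m.sense()["tcp_pos"],4),m.sense()["force"])
_,a=snap("scene");_,b=snap("side")
cr=lambda im,c:cv2.resize(im[c[1]-40:c[1]+40,c[0]-40:c[0]+40],(400,400),interpolation=cv2.INTER_CUBIC)
cv2.imwrite("pics/t1.png",np.hstack([cr(a,(396,215)),cr(b,(304,140))])[:,:,::-1])
```

```text
[0.5712 0.3545 0.1779] [ 0.07426431 -0.30401727 -1.28533218]
```

View pics/t1.png

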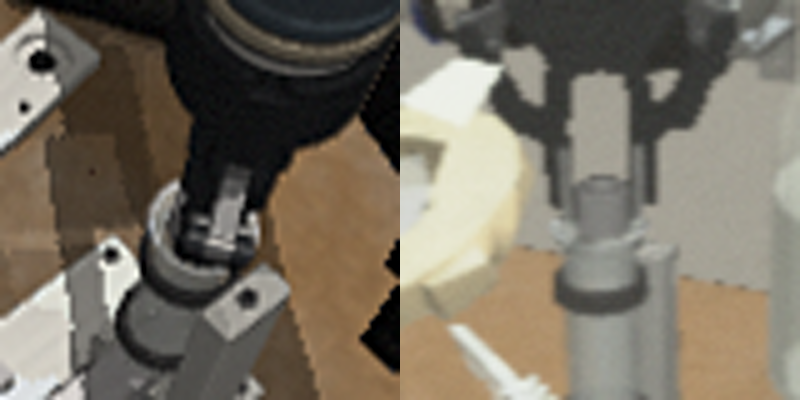

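The spacer sits centred over the tube mouth in the side view (about column 304). Releasing it.

Emit:
step_arm(
  targets="0 0 0 0;0 0 0 0;0 0 0 0;0 0 -30 0;0 0 -60 0;0 0 -60 0",
  gripper=0.45,
)

```text
t: 6.6
tcp_pos: [0.5739, 0.3564, 0.2438]
tool_rot: [0.707, 0.707, 0.005, 0.002]
force: [0.5, -0.5, 0.6]
finger_gap: 0.551
gripper_force: 0.0
```

```bash
cat > b.py <<'E'
from h import *
import sys
st=m.sense();a=m.snapshot("scene")
G=[(.6736,.0772),(.6302,.0378),(.6865,.0163),(.626,-.0189)]
print(np.round(st["tcp_pos"],4))
print("scene");rings(a,"scene",None,[np.array(proj("scene",(x,y,.013))) for x,y in G],z=.013)
print("marks");show(m.mark_of("scene","spacer0_mid"),"scene",.011)
cv2.imwrite("pics/t2.png",cv2.resize(a[140:300,200:440],(720,480),interpolation=cv2.INTER_CUBIC)[:,:,::-1])
E
python3 b.py
```

```text
[0.5739 0.3564 0.2438]
scene
[242.9 253.9] 6.6 [242.6 253.9] 121 [0.6865 0.0168]
[242.9 253.9] 6.6 [242.6 253.9] 121 [0.6865 0.0168]
[242.9 253.9] 6.6 [242.6 253.9] 121 [0.6865 0.0168]
[242.9 253.9] 6.6 [242.6 253.9] 121 [0.6865 0.0168]
marks
   p0.65 [234.6 286. ] [0.7682 0.0283]
   p0.53 [242.4 230.5] [ 0.6259 -0.0097]
   p0.28 [319.1 277.4] [0.689  0.2174]
```

View pics/t2.png

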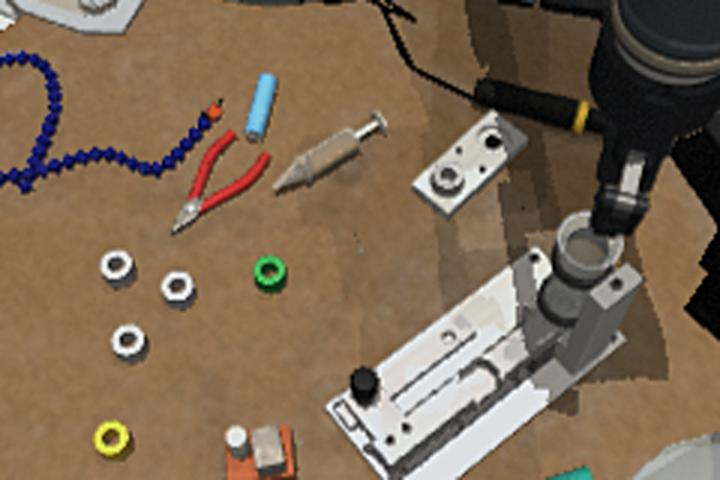

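Spacer 1 is in the tube: only three grey ones remain on the bench, and nothing lies around the feeder. Next is the one at (0.6865, 0.0163).

Emit:
step_arm(
  targets="-35 30 0 0;-75 60 0 0;-115 90 0 0;-160 116 0 0;-205 116 0 0;-250 116 20 0;-295 116 60 0;-339 116 100 0;-339 116 140 0;-339 116 170 0;-339 116 170 0;-339 116 170 0",
)

```text
t: 7.9
tcp_pos: [0.6861, 0.0163, 0.0672]
tool_rot: [0.707, 0.707, -0.001, -0.001]
force: [0.7, -0.0, 0.4]
finger_gap: 0.548
gripper_force: 0.0
```

```bash
cat > w.py <<'E'
from h import *
import sys
# find bushes near given xy in the wrist view
st,im=snap("wrist");print(np.round(st["tcp_pos"],4),"gap",round(st["finger_gap"],3))
hsv=cv2.cvtColor(im,cv2.COLOR_RGB2HSV)
for i in range(1,len(sys.argv),2):
    x,y=map(float,sys.argv[i:i+2]);print(proj("wrist",(x,y,.022),st))
    rings(im,"wrist",st,[np.array(proj("wrist",(x,y,.018),st))],z=.018)
cv2.imwrite("pics/w_last.png",im[:,:,::-1])
E
python3 w.py .6865 .0163 .6302 .0378
```

```text
[0.6861 0.0163 0.0672] gap 0.548
[np.float64(317.0010607223116), np.float64(219.53572682585835)]
[320.4 215.8] 23.4 [319.8 216.3] 1453 [0.6888 0.0175]
[np.float64(229.20474076045255), np.float64(187.99355309766153)]
[232.8 184.7] 24.7 [232.8 185.3] 1592 [0.6316 0.0389]
```

Emit:
step_arm(
  targets="2 1 35 0;2 1 60 0;2 1 60 0",
)

```text
t: 8.25
tcp_pos: [0.6869, 0.0191, 0.0076]
tool_rot: [0.707, 0.708, -0.001, -0.001]
force: [-1.1, 0.6, -0.5]
finger_gap: 0.546
gripper_force: 0.0
```

Emit:
step_arm(
  targets="0 0 0 0;0 0 0 0;0 0 0 0;0 0 0 0;0 0 -40 0;0 0 -80 0",
  gripper=1,
)

```text
t: 8.85
tcp_pos: [0.6869, 0.0181, 0.0883]
tool_rot: [0.707, 0.707, -0.001, -0.001]
force: [0.9, -0.3, -0.8]
finger_gap: 0.305
gripper_force: 39.5
```

Emit:
step_arm(
  targets="0 0 -50 0;30 0 -85 0;70 0 -115 0;110 0 -140 0;155 -20 -150 0;195 -40 -150 0;235 -65 -150 0;275 -90 -150 0;310 -108 -150 0;337 -117 -150 0;337 -117 -150 0;337 -117 -120 0",
)

```text
t: 10.05
tcp_pos: [0.5738, 0.3571, 0.2134]
tool_rot: [0.706, 0.708, 0.005, 0.003]
force: [1.0, 0.1, -0.7]
finger_gap: 0.305
gripper_force: 39.5
```

Emit:
step_arm(
  targets="0 0 15 0;0 0 29 0;0 0 29 0;0 0 29 0",
)

```text
t: 10.45
tcp_pos: [0.5715, 0.3544, 0.1793]
tool_rot: [0.707, 0.707, -0.0, -0.0]
force: [0.2, -0.2, -0.5]
finger_gap: 0.302
gripper_force: 39.5
```

Emit:
step_arm(
  targets="0 0 0 0;0 0 0 0;0 0 0 0;0 0 -30 0;0 0 -60 0;0 0 -60 0",
  gripper=0.45,
)

```text
t: 11.05
tcp_pos: [0.5739, 0.3564, 0.245]
tool_rot: [0.707, 0.707, 0.005, 0.002]
force: [0.8, -0.2, 0.1]
finger_gap: 0.551
gripper_force: 0.0
```

```bash
python3 b.py
```

```text
[0.5739 0.3564 0.245 ]
scene
[289.1 289.6] 8.1 [288.9 289.6] 141 [0.739  0.1575]
[289.1 289.6] 8.1 [288.9 289.6] 141 [0.739  0.1575]
[289.1 289.6] 8.1 [288.9 289.6] 141 [0.739  0.1575]
[289.1 289.6] 8.1 [288.9 289.6] 141 [0.739  0.1575]
marks
   p0.44 [238.  290.2] [0.7754 0.0401]
   p0.41 [238.8 233.5] [ 0.6366 -0.0154]
```

Emit:
step_arm(
  targets="-35 20 0 0;-75 40 0 0;-115 55 0 0;-160 60 0 0;-205 60 0 0;-250 60 20 0;-290 60 60 0;-316 60 100 0;-316 60 140 0;-316 60 171 0;-316 60 171 0;-316 60 171 0",
)

```text
t: 12.35
tcp_pos: [0.6303, 0.0392, 0.0674]
tool_rot: [0.707, 0.707, -0.001, -0.001]
force: [0.8, -0.5, -0.4]
finger_gap: 0.553
gripper_force: 0.0
```

```bash
python3 w.py .631 .039 .626 -.019
```

```text
[0.6303 0.0392 0.0674] gap 0.553
[np.float64(317.50006594798293), np.float64(219.63739981447404)]
[317.1 216.9] 23.5 [316.8 217.4] 1444 [0.6307 0.0395]
[np.float64(310.4547776246779), np.float64(295.5774253561682)]
[312.  289.9] 23.5 [311.8 290.3] 1468 [ 0.627 -0.017]
```

Emit:
step_arm(
  targets="1 0 35 0;1 0 60 0;1 0 60 0",
)

```text
t: 12.7
tcp_pos: [0.63, 0.0406, 0.0076]
tool_rot: [0.707, 0.707, -0.001, -0.001]
force: [-0.3, 0.2, -0.3]
finger_gap: 0.549
gripper_force: 0.0
```

Emit:
step_arm(
  targets="0 0 0 0;0 0 0 0;0 0 0 0;0 0 0 0;0 0 -40 0;0 0 -80 0",
  gripper=1,
)

```text
t: 13.3
tcp_pos: [0.63, 0.0401, 0.0885]
tool_rot: [0.707, 0.707, -0.001, -0.001]
force: [0.2, 0.1, -0.3]
finger_gap: 0.302
gripper_force: 39.5
```

Emit:
step_arm(
  targets="0 0 -50 0;30 0 -85 0;70 0 -115 0;110 0 -140 0;155 -10 -150 0;195 -25 -150 0;235 -40 -150 0;275 -52 -150 0;315 -60 -150 0;315 -60 -150 0;315 -60 -150 0;315 -60 -120 0",
)

```text
t: 14.5
tcp_pos: [0.5744, 0.3555, 0.213]
tool_rot: [0.707, 0.707, 0.005, 0.003]
force: [0.6, 0.2, -0.4]
finger_gap: 0.304
gripper_force: 39.5
```

Emit:
step_arm(
  targets="0 0 15 0;0 0 29 0;0 0 29 0;0 0 29 0",
)

```text
t: 14.9
tcp_pos: [0.5714, 0.3544, 0.1793]
tool_rot: [0.707, 0.707, -0.0, 0.0]
force: [-0.3, 0.4, -0.2]
finger_gap: 0.305
gripper_force: 39.6
```

Emit:
step_arm(
  targets="0 0 0 0;0 0 0 0;0 0 0 0;0 0 -30 0;0 0 -60 0;0 0 -60 0",
  gripper=0.45,
)

```text
t: 15.5
tcp_pos: [0.5739, 0.3565, 0.245]
tool_rot: [0.707, 0.707, 0.005, 0.002]
force: [0.8, 1.0, 0.5]
finger_gap: 0.554
gripper_force: 0.0
```

Emit:
step_arm(
  targets="-35 20 0 0;-75 40 0 0;-115 50 0 0;-160 56 0 0;-205 56 0 0;-250 56 0 0;-290 56 20 0;-330 56 50 0;-371 56 90 0;-371 56 130 0;-371 56 171 0;-371 56 171 0",
)

```text
t: 16.7
tcp_pos: [0.6218, -0.0157, 0.0622]
tool_rot: [0.708, 0.707, -0.004, -0.006]
force: [-0.3, 0.6, -0.2]
finger_gap: 0.551
gripper_force: 0.0
```

```bash
python3 w.py .627 -.017
```

```text
[ 0.6218 -0.0157  0.0622] gap 0.551
[np.float64(325.09142235403306), np.float64(224.2662170365064)]
[324.9 224.5] 24.2 [324.7 225. ] 1539 [ 0.6269 -0.0187]
```

Emit:
step_arm(
  targets="-1 0 20 0;-1 0 45 0;-1 0 60 0;-1 0 60 0",
)

```text
t: 17.15
tcp_pos: [0.6268, -0.0165, 0.0083]
tool_rot: [0.707, 0.707, -0.0, -0.0]
force: [-1.3, -0.0, 0.1]
finger_gap: 0.55
gripper_force: 0.0
```

Emit:
step_arm(
  targets="0 0 0 0;0 0 0 0;0 0 0 0;0 0 0 0;0 0 -40 0;0 0 -80 0",
  gripper=1,
)

```text
t: 17.75
tcp_pos: [0.6257, -0.0168, 0.0879]
tool_rot: [0.707, 0.707, -0.001, -0.002]
force: [0.8, -0.4, -1.1]
finger_gap: 0.305
gripper_force: 39.6
```

Emit:
step_arm(
  targets="20 0 -50 0;60 0 -85 0;105 0 -115 0;150 0 -140 0;195 -5 -150 0;235 -15 -150 0;275 -30 -150 0;315 -43 -150 0;350 -54 -150 0;372 -56 -150 0;372 -56 -150 0;372 -56 -130 0",
)

```text
t: 18.95
tcp_pos: [0.5726, 0.3561, 0.2212]
tool_rot: [0.707, 0.708, 0.003, 0.002]
force: [0.1, 0.2, -0.3]
finger_gap: 0.302
gripper_force: 39.6
```

Emit:
step_arm(
  targets="0 0 15 0;0 0 30 0;0 0 39 0;0 0 39 0;0 0 39 0",
)

```text
t: 19.45
tcp_pos: [0.5714, 0.3547, 0.1795]
tool_rot: [0.707, 0.707, 0.0, 0.0]
force: [0.3, 1.2, -0.0]
finger_gap: 0.306
gripper_force: 39.6
```

Emit:
step_arm(
  targets="0 0 0 0;0 0 0 0;0 0 0 0;0 0 -30 0;0 0 -60 0;-40 0 -60 0;-80 20 -60 0;-120 30 -60 0;-120 30 -60 0;-120 30 -60 0",
  gripper=0.45,
)

```text
t: 20.45
tcp_pos: [0.6013, 0.2342, 0.2397]
tool_rot: [0.708, 0.706, 0.0, -0.0]
force: [0.3, 1.1, 0.8]
finger_gap: 0.55
gripper_force: 0.0
```

Run:
```python
from h import *
st,w=snap("wrist");print(np.round(st["tcp_pos"],4))
o=[]
for n,q,z in (("tube","tube_mouth",.172),("pocket","pocket",.031),("inner","inner_hole",.02),("knob","knob",.065)):
    l=m.mark_of("wrist",q);print(q);show(l[:2],"wrist",z,st)
    if l:o.append((n,"wrist",l[0]["position"],st))
feeder(o)
b=m.snapshot("side");a=m.snapshot("scene")
k=proj("wrist",(.684,.22,.065),st);k=[int(v) for v in k];print(k)
cv2.imwrite("pics/t3.png",np.hstack([cv2.resize(a[200:320,230:430],(400,240)),cv2.resize(b[120:240,230:430],(400,240))])[:,:,::-1])
cv2.imwrite("pics/w4.png",w[:,:,::-1])
t=np.vstack([cv2.resize(a[200:320,230:430],(400,240)),cv2.resize(b[120:240,230:430],(400,240))])
cv2.imwrite("pics/t3.png",np.hstack([t,cv2.resize(w[40:280,220:420],(400,480))])[:,:,::-1])
```

```text
[0.6013 0.2342 0.2397]
tube_mouth
   p0.67 [264.2  25.2] [0.5694 0.3541]
pocket
   p0.56 [356.6 109.9] [0.6464 0.3027]
inner_hole
knob
   p0.58 [391.8 190.1] [0.6832 0.2192]
pocket [0.6444 0.3027] th 145.16 res mm [[-1.1, 0.1], [2.0, -0.0], [-0.6, -0.0]]
tube [0.5706 0.3541]
pocket [0.6444 0.3027]
knob [0.6838 0.2192]
outer [0.6838 0.2192]
inner [0.61   0.2706]
[392, 189]
```

View pics/t3.png

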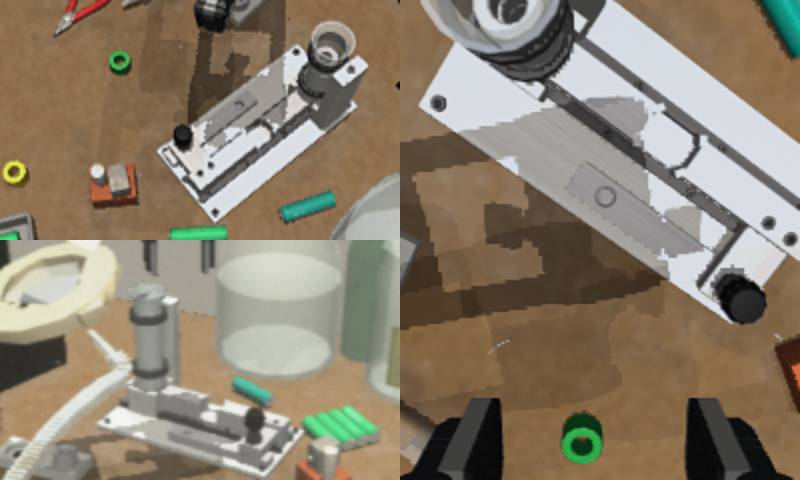

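All four spacers are in the tube and the bench is clear of grey ones. The knob is at wrist crop (743,300) and the fit is good to 2 mm. Next I'll turn the fingers along the slide and go over the knob.

Emit:
step_arm(
  targets="-5 25 0 6;-10 50 0 12;-15 70 20 18;-16 83 50 24;-16 83 80 30;-16 83 110 34.8;-16 83 129 34.8;-16 83 129 34.8;-16 83 129 34.8",
)

```text
t: 21.7
tcp_pos: [0.684, 0.2196, 0.1103]
tool_rot: [0.886, 0.464, -0.0, -0.0]
force: [0.2, 1.2, 0.4]
finger_gap: 0.547
gripper_force: 0.0
```

```bash
cat > k.py <<'E'
from h import *
st,w=snap("wrist","wk.png");print(np.round(st["tcp_pos"],4),np.round(st["tool_rot"],4))
for q,z in dict(knob=.065,pocket=.031,inner_hole=.02).items(): print(q);show(m.mark_of("wrist",q)[:2],"wrist",z,st)
l=m.masks_of("wrist","knob")[:1]
for d in l:
    ys,xs=np.nonzero(d["pixels"]);print(d["p"],xs.min(),xs.max(),ys.min(),ys.max())
E
python3 k.py
```

```text
[0.684  0.2196 0.1103] [ 0.886   0.4637 -0.     -0.    ]
knob
   p0.92 [315.8 223.4] [0.6831 0.2174]
pocket
   p0.89 [206.7 144.6] [0.6453 0.302 ]
inner_hole
0.93 296 331 203 242
```

Emit:
step_arm(
  targets="-1 0 30 0;-1 0 50 0;-1 0 60 0;-1 0 60 0;-1 0 60 0",
)

```text
t: 22.45
tcp_pos: [0.6842, 0.2183, 0.0513]
tool_rot: [0.886, 0.463, 0.001, 0.0]
force: [0.4, 1.4, 0.9]
finger_gap: 0.551
gripper_force: 0.0
```

Emit:
step_arm(
  targets="0 0 0 0;0 0 0 0;0 0 0 0;0 0 0 0;0 0 0 0",
  gripper=1,
  squeeze=60,
)

```text
t: 22.95
tcp_pos: [0.6835, 0.219, 0.0522]
tool_rot: [0.886, 0.463, 0.001, -0.0]
force: [-2.2, 0.9, 6.4]
finger_gap: 0.234
gripper_force: 58.5
```

Emit:
step_arm(
  targets="0 0 -5 0;0 0 -10 0;0 0 -14 0;0 0 -14 0;0 0 -14 0",
)

```text
t: 23.45
tcp_pos: [0.6834, 0.2188, 0.0639]
tool_rot: [0.886, 0.463, 0.0, -0.0]
force: [0.9, 5.0, -5.9]
finger_gap: 0.237
gripper_force: 58.8
```

Emit:
step_arm(
  targets="0 -8 0 0;0 -18 0 0;0 -28 0 0;0 -38 0 0;0 -48 0 0;0 -58 0 0;0 -68 0 0;0 -78 0 0;0 -86 0 0;0 -90 0 0;0 -90 0 0;0 -90 0 0",
)

```text
t: 24.65
tcp_pos: [0.6099, 0.2702, 0.0644]
tool_rot: [0.886, 0.463, 0.001, -0.0]
force: [2.5, 4.2, -5.4]
finger_gap: 0.231
gripper_force: 59.0
```

Emit:
step_arm(
  targets="0 0 4 0;0 0 8 0;0 0 12 0;0 0 12 0;0 0 12 0",
)

```text
t: 25.15
tcp_pos: [0.6096, 0.2704, 0.0523]
tool_rot: [0.886, 0.463, 0.0, -0.0]
force: [1.8, 5.9, -4.0]
finger_gap: 0.234
gripper_force: 59.3
```

Emit:
step_arm(
  targets="0 0 0 0;0 0 0 0;0 0 0 0;0 0 0 0;0 0 -30 0;0 0 -58 0;0 0 -58 0;0 0 -58 0",
  gripper=0.45,
)

```text
t: 25.95
tcp_pos: [0.6097, 0.2694, 0.1111]
tool_rot: [0.886, 0.463, 0.001, 0.0]
force: [0.3, -0.7, 0.5]
finger_gap: 0.546
gripper_force: 0.0
```

```bash
python3 k.py
python3 - <<'E'
from h import *
for c in("scene","side"):
    m.snapshot(c);print(c);show(m.mark_of(c,"knob"),c,.065)
E
```

```text
[0.6097 0.2694 0.1111] [8.862e-01 4.633e-01 6.000e-04 3.000e-04]
knob
   p0.96 [315.2 218.4] [0.6104 0.2701]
pocket
   p0.42 [318.8 219.3] [0.6049 0.2575]
inner_hole
   p0.57 [314.9 200. ] [0.6095 0.2695]
0.69 298 333 200 239
scene
   p0.55 [346.9 244.3] [0.6085 0.2628]
side
   p0.64 [323.9 202. ] [0.6094 0.2587]
   p0.53 [256.4 264.9] [0.461 0.039]
```

Emit:
step_arm(
  targets="0 0 30 0;0 0 50 0;0 0 58 0;0 0 58 0;0 0 58 0",
)

```text
t: 26.9
tcp_pos: [0.6101, 0.2698, 0.0529]
tool_rot: [0.886, 0.463, 0.001, 0.0]
force: [0.3, -0.1, 0.2]
finger_gap: 0.552
gripper_force: 0.0
```

Emit:
step_arm(
  targets="0 0 0 0;0 0 0 0;0 0 0 0;0 0 0 0;0 0 0 0",
  gripper=1,
  squeeze=60,
)

```text
t: 27.4
tcp_pos: [0.6096, 0.2704, 0.0539]
tool_rot: [0.886, 0.463, 0.001, -0.0]
force: [-2.0, 1.8, 6.7]
finger_gap: 0.235
gripper_force: 58.6
```

Emit:
step_arm(
  targets="0 0 -5 0;0 0 -10 0;0 0 -13 0;0 0 -13 0;0 0 -13 0",
)

```text
t: 27.9
tcp_pos: [0.6097, 0.2701, 0.065]
tool_rot: [0.886, 0.463, 0.0, -0.0]
force: [0.9, 4.8, -6.2]
finger_gap: 0.233
gripper_force: 58.8
```

Emit:
step_arm(
  targets="0 8 0 0;0 18 0 0;0 28 0 0;0 38 0 0;0 48 0 0;0 58 0 0;0 68 0 0;0 78 0 0;0 86 0 0;0 90 0 0;0 90 0 0;0 90 0 0",
)

```text
t: 29.1
tcp_pos: [0.6839, 0.2182, 0.0648]
tool_rot: [0.886, 0.463, 0.0, 0.0]
force: [2.5, 3.3, -6.0]
finger_gap: 0.232
gripper_force: 58.9
```

Emit:
step_arm(
  targets="0 0 4 0;0 0 8 0;0 0 11 0;0 0 11 0;0 0 11 0",
)

```text
t: 29.6
tcp_pos: [0.6832, 0.2187, 0.0541]
tool_rot: [0.886, 0.463, 0.0, -0.0]
force: [1.9, 5.4, -4.9]
finger_gap: 0.231
gripper_force: 59.3
```

Emit:
step_arm(
  targets="0 0 0 0;0 0 0 0;0 0 0 0;0 0 0 0;0 0 -40 0;0 0 -80 0;0 0 -110 0;0 0 -110 0",
  gripper=0.45,
)

```text
t: 30.4
tcp_pos: [0.6871, 0.2185, 0.1708]
tool_rot: [0.886, 0.463, 0.005, 0.002]
force: [1.5, 0.6, 0.1]
finger_gap: 0.552
gripper_force: 0.0
```

Run:
```python
from h import *
print(np.round(m.sense()["q"],3))
st,w=snap("wrist","w5.png");print(np.round(st["tcp_pos"],4))
for q,z in dict(knob=.065,pocket=.031,spacer0_mid=.042).items(): print(q);show(m.mark_of("wrist",q)[:3],"wrist",z,st)
b=m.snapshot("side");a=m.snapshot("scene")
t=np.vstack([cv2.resize(a[200:320,300:420],(400,300)),cv2.resize(b[120:240,260:420],(400,300))])
cv2.imwrite("pics/t4.png",np.hstack([t,cv2.resize(w[0:400,70:337],(400,600))])[:,:,::-1])
```

```text
[ 0.154  0.717  1.229 -0.     1.183  0.761]
[0.6871 0.2185 0.1708]
knob
   p0.95 [315.1 199. ] [0.686  0.2158]
pocket
   p0.73 [226.  139.6] [0.6458 0.3011]
spacer0_mid
   p0.74 [468.4 270.7] [0.7659 0.0596]
```

View pics/t4.png

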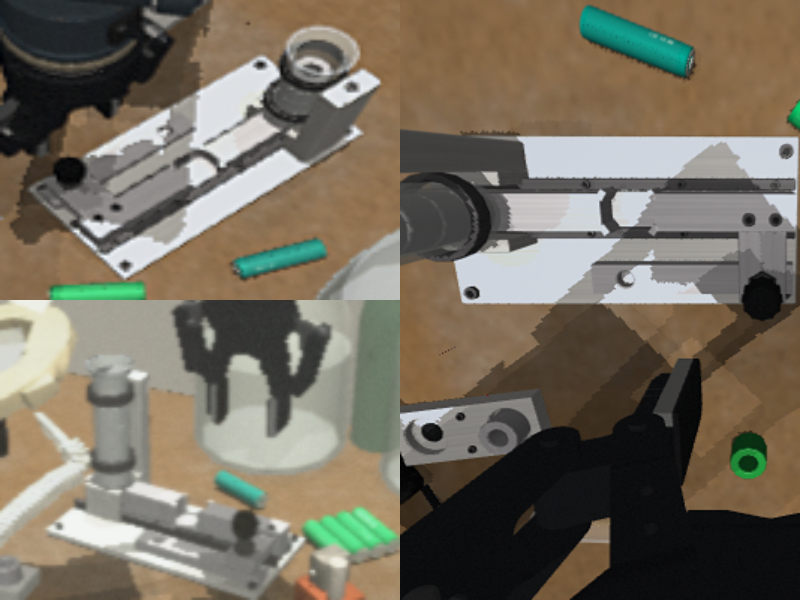

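In this view the pocket (crop 630,212) looks empty, so I'll check from straight above, turned 90°.

Emit:
step_arm(
  targets="5 -10 -30 -8;10 -20 -55 -16;15 -30 -55 -24;20 -40 -55 -32;25 -50 -55 -40;30 -60 -55 -48;35 -70 -55 -56;40 -80 -55 -64;46 -80 -55 -72;46 -80 -55 -80;46 -80 -55 -88;46 -80 -55 -90",
)

```text
t: 31.9
tcp_pos: [0.6432, 0.3015, 0.2174]
tool_rot: [0.297, 0.955, -0.001, -0.001]
force: [0.1, 0.1, 0.0]
finger_gap: 0.545
gripper_force: 0.0
```

Emit:
step_arm(
  targets="0 0 0 0;0 0 0 0",
)

```text
t: 32.1
tcp_pos: [0.6435, 0.3015, 0.2181]
tool_rot: [0.299, 0.954, -0.001, -0.001]
force: [-0.1, -0.2, -0.6]
finger_gap: 0.55
gripper_force: 0.0
```

Run:
```python
from h import *
st,w=snap("wrist","w6.png");print(np.round(st["tcp_pos"],4),np.round(st["tool_rot"],3))
for q,z in dict(pocket=.031,spacer0_mid=.042,tube_mouth=.172,knob=.065).items(): print(q);show(m.mark_of("wrist",q)[:3],"wrist",z,st)
p=np.array(proj("wrist",(.6445,.3025,.042),st)).astype(int);t=np.array(proj("wrist",(.5706,.3541,.172),st)).astype(int);print(p,t)
f=lambda c,h:cv2.resize(w[max(c[1]-h,0):c[1]+h,max(c[0]-h,0):c[0]+h],(400,400),interpolation=cv2.INTER_CUBIC)
cv2.imwrite("pics/t5.png",np.hstack([f(p,60),f(t,60)])[:,:,::-1])
```

```text
[0.6435 0.3015 0.2181] [ 0.299  0.954 -0.001 -0.001]
pocket
   p0.86 [319.5 175.1] [0.6449 0.3028]
spacer0_mid
   p0.71 [155.5   3.6] [0.4234 0.2717]
   p0.69 [320.6  77.2] [0.5628 0.3608]
   p0.61 [213.3 349.3] [0.753  0.0612]
tube_mouth
   p0.71 [318.6  69.5] [0.5677 0.3543]
   p0.22 [ 87.5 214.1] [0.5532 0.1783]
knob
   p0.63 [277.4 255. ] [0.685  0.2194]
[319 177] [321  74]
```

View pics/t5.png

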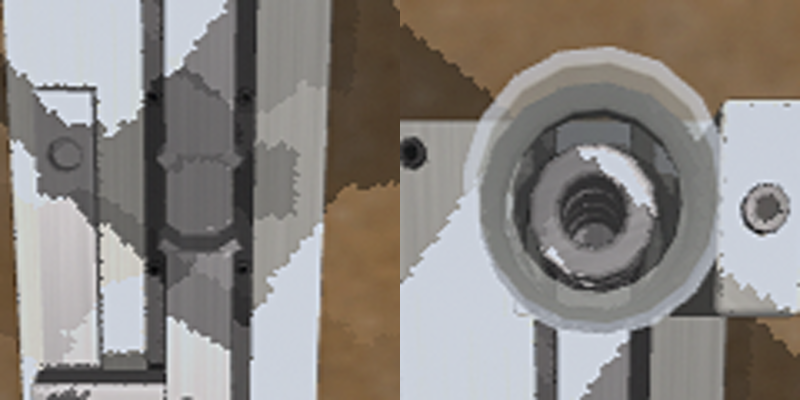

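The pocket is empty and the stack is still in the tube (its top ring is at crop 594,217). I'll measure how high the stack stands to see whether it has hung up.

Run:
```python
from h import *
st=m.sense();f,cx,cy,T=cam("wrist",st);print("f",f,"cam",np.round(T[:3,3],3),"axis",np.round(T[:3,2],3))
t=(.5706,.3541);u=np.array([np.cos(np.radians(145.2)),np.sin(np.radians(145.2))]);v=np.array([-u[1],u[0]])
c0=np.array([321,74])
def crop(p): return np.round((np.array(p)-c0+60)*400/120+[400,0],0)
for z,r in((.172,.024),(.172,.021),(.162,.0155),(.1295,.014),(.1515,.014),(.1075,.014),(.0855,.014),(.0635,.014)):
    P=[crop(proj("wrist",(*(np.array(t)+r*d),z),st)) for d in(v,-v,u,-u)]
    print(z,r,"left/right",P[0],P[1],"top/bot",P[2],P[3])
```

```text
f 302.79620413074616 cam [0.585 0.341 0.362] axis [ 0.233 -0.163 -0.959]
0.172 0.024 left/right [461. 199.] [736. 199.] top/bot [599.  46.] [598. 341.]
0.172 0.021 left/right [478. 199.] [719. 199.] top/bot [599.  66.] [598. 324.]
0.162 0.0155 left/right [514. 205.] [682. 205.] top/bot [598. 113.] [598. 293.]
0.1295 0.014 left/right [531. 221.] [661. 221.] top/bot [596. 150.] [596. 289.]
0.1515 0.014 left/right [525. 211.] [669. 211.] top/bot [597. 132.] [597. 286.]
0.1075 0.014 left/right [536. 229.] [655. 229.] top/bot [595. 164.] [595. 291.]
0.0855 0.014 left/right [540. 236.] [649. 235.] top/bot [595. 177.] [594. 293.]
0.0635 0.014 left/right [543. 241.] [644. 241.] top/bot [594. 187.] [594. 294.]
```

The stack still stands on the deck (top about 0.13). So the bottom spacer was probably dragged against the tube wall and caught on the pocket's edge. I'll go back, index in with a small overrun and wiggle, then lock.

Emit:
step_arm(
  targets="-10 -5 0 8;-20 -10 0 16;-30 -15 0 24;-40 -20 0 32;-50 -25 0 40;-60 -30 0 48;-70 -35 0 56;-80 -45 0 64;-80 -45 0 72;-80 -45 0 80;-80 -45 30 88;-80 -45 60 90",
)

```text
t: 33.55
tcp_pos: [0.6851, 0.2191, 0.1604]
tool_rot: [0.887, 0.462, 0.002, 0.001]
force: [-0.6, -0.3, -0.5]
finger_gap: 0.551
gripper_force: 0.0
```

Emit:
step_arm(
  targets="0 0 30 0;0 0 48 0;0 0 48 0;0 0 48 0",
)

```text
t: 33.95
tcp_pos: [0.6843, 0.2191, 0.1115]
tool_rot: [0.886, 0.463, 0.0, 0.0]
force: [-0.2, -0.3, 0.9]
finger_gap: 0.547
gripper_force: 0.0
```

```bash
python3 k.py
```

```text
[0.6843 0.2191 0.1115] [8.862e-01 4.633e-01 1.000e-04 0.000e+00]
knob
   p0.86 [315.5 220.1] [0.6842 0.2185]
pocket
inner_hole
   p0.66 [204.2 203.2] [0.6086 0.2681]
0.63 297 333 202 241
```

Emit:
step_arm(
  targets="0 0 30 0;0 0 50 0;0 0 60 0;0 0 60 0;0 0 60 0",
)

```text
t: 34.7
tcp_pos: [0.6848, 0.2192, 0.0522]
tool_rot: [0.886, 0.463, 0.001, 0.0]
force: [0.0, 0.2, -0.1]
finger_gap: 0.548
gripper_force: 0.0
```

Emit:
step_arm(
  targets="0 0 0 0;0 0 0 0;0 0 0 0;0 0 0 0;0 0 0 0",
  gripper=1,
  squeeze=60,
)

```text
t: 35.2
tcp_pos: [0.6841, 0.2199, 0.0532]
tool_rot: [0.886, 0.463, 0.001, -0.0]
force: [-2.7, 1.7, 6.1]
finger_gap: 0.231
gripper_force: 58.7
```

Emit:
step_arm(
  targets="0 0 -5 0;0 0 -10 0;0 0 -14 0;0 0 -14 0;0 0 -14 0",
)

```text
t: 35.7
tcp_pos: [0.684, 0.2196, 0.0649]
tool_rot: [0.886, 0.463, 0.0, -0.0]
force: [1.8, 4.7, -7.2]
finger_gap: 0.235
gripper_force: 58.8
```

Emit:
step_arm(
  targets="0 -8 0 0;0 -18 0 0;0 -28 0 0;0 -38 0 0;0 -48 0 0;0 -58 0 0;0 -68 0 0;0 -78 0 0;0 -86 0 0;0 -91 0 0;0 -94 0 0;0 -94 0 0",
)

```text
t: 36.9
tcp_pos: [0.6073, 0.2733, 0.0654]
tool_rot: [0.886, 0.463, 0.001, 0.0]
force: [2.3, 4.5, -6.4]
finger_gap: 0.233
gripper_force: 59.0
```

Emit:
step_arm(
  targets="0 1 0 0;0 2 0 0;0 3 0 0;0 4 0 0;0 5 0 0;0 6 0 0;0 7 0 0;0 6 0 0;0 5 0 0;0 4 0 0;0 4 0 0;0 4 0 0",
)

```text
t: 38.1
tcp_pos: [0.611, 0.2707, 0.0654]
tool_rot: [0.886, 0.463, 0.001, 0.0]
force: [4.3, 3.7, -6.3]
finger_gap: 0.234
gripper_force: 59.0
```

Run:
```python
from h import *
st=m.sense();print(np.round(st["tcp_pos"],4),np.round(st["force"],1))
st,w=snap("wrist","w7.png")
p=np.array(proj("wrist",(.5706,.3541,.15),st)).astype(int);print(p)
a=m.snapshot("scene");b=m.snapshot("side")
pa=np.array(proj("scene",(.5706,.3541,.12))).astype(int);pb=np.array(proj("side",(.5706,.3541,.11))).astype(int)
f=lambda w,c,h:cv2.resize(w[max(c[1]-h,0):c[1]+h,max(c[0]-h,0):c[0]+h],(400,400),interpolation=cv2.INTER_CUBIC)
cv2.imwrite("pics/t6.png",np.hstack([f(a,pa,35),f(w,p,70)])[:,:,::-1])
for c in("scene","side","wrist"):print(c);show(m.mark_of(c,"spacer0_mid"),c,.1,st)
```

```text
[0.611  0.2707 0.0654] [ 4.3  3.7 -6.3]
[-77 236]
scene
   p0.69 [235.9 285.8] [0.7868 0.0578]
side
   p0.50 [409.5 274. ] [ 0.7303 -0.0565]
wrist
```

Emit:
step_arm(
  targets="0 0 4 0;0 0 8 0;0 0 12 0;0 0 12 0;0 0 12 0",
)

```text
t: 38.9
tcp_pos: [0.6102, 0.2713, 0.0534]
tool_rot: [0.886, 0.463, 0.001, -0.0]
force: [1.4, 6.1, -4.3]
finger_gap: 0.234
gripper_force: 59.5
```

Emit:
step_arm(
  targets="0 0 0 0;0 0 0 0;0 0 0 0;0 0 0 0;0 0 -40 0;0 0 -80 0;0 0 -120 0;0 0 -155 0;0 0 -155 0;0 0 -155 0",
  gripper=0.45,
)

```text
t: 39.9
tcp_pos: [0.6102, 0.2702, 0.2095]
tool_rot: [0.886, 0.463, 0.001, 0.0]
force: [0.0, 0.3, -0.1]
finger_gap: 0.549
gripper_force: 0.0
```

Emit:
step_arm(
  targets="-20 -30 -8 0;-35 -60 -8 0;-44 -80 -8 0;-44 -80 -8 0;-44 -80 -8 0",
)

```text
t: 40.4
tcp_pos: [0.5188, 0.2797, 0.2151]
tool_rot: [0.886, 0.464, -0.001, 0.0]
force: [0.0, 0.4, -0.2]
finger_gap: 0.554
gripper_force: 0.0
```

```bash
cat > tube.py <<'E'
from h import *
import sys
st,w=snap("wrist",sys.argv[1]+"_w.png");print(np.round(st["tcp_pos"],4))
c0=np.array(proj("wrist",(.5706,.3541,.172),st)).astype(int);h=60
cr=w[max(c0[1]-h,0):c0[1]+h,c0[0]-h:c0[0]+h];print(c0,cr.shape)
u=np.array([np.cos(np.radians(145.2)),np.sin(np.radians(145.2))]);v=np.array([-u[1],u[0]])
for n in range(6):
    z=.0415+.022*n
    P=[np.round((np.array(proj("wrist",(*(np.array((.5706,.3541))+.014*d),z),st))-c0+h)*5) for d in(u,-u,v,-v)]
    print(round(z,4),[p.tolist() for p in P])
a=m.snapshot("scene");b=m.snapshot("side")
pb=np.array(proj("side",(.5706,.3541,.11))).astype(int)
f=lambda w,c,h:cv2.resize(w[max(c[1]-h,0):c[1]+h,max(c[0]-h,0):c[0]+h],(200,200),interpolation=cv2.INTER_CUBIC)
pa=np.array(proj("scene",(.5706,.3541,.1))).astype(int)
L=cv2.resize(cr,(600,int(cr.shape[0]*5)),interpolation=cv2.INTER_CUBIC)
L=cv2.copyMakeBorder(L,600-L.shape[0],0,0,0,0)
R_=np.vstack([f(a,pa,40),f(b,pb,40),np.zeros((200,200,3),np.uint8)])
cv2.imwrite("pics/%s.png"%sys.argv[1],np.hstack([L,R_])[:,:,::-1])
E
python3 tube.py v1
```

```text
[0.5188 0.2797 0.2151]
[315  71] (120, 120, 3)
0.0415 [[233.0, 379.0], [375.0, 379.0], [304.0, 454.0], [304.0, 302.0]]
0.0635 [[227.0, 371.0], [381.0, 371.0], [304.0, 452.0], [304.0, 288.0]]
0.0855 [[220.0, 362.0], [386.0, 362.0], [303.0, 449.0], [303.0, 272.0]]
0.1075 [[212.0, 351.0], [393.0, 351.0], [303.0, 446.0], [303.0, 253.0]]
0.1295 [[203.0, 339.0], [402.0, 339.0], [302.0, 443.0], [302.0, 230.0]]
0.1515 [[191.0, 323.0], [412.0, 323.0], [302.0, 439.0], [301.0, 202.0]]
```

View pics/v1.png

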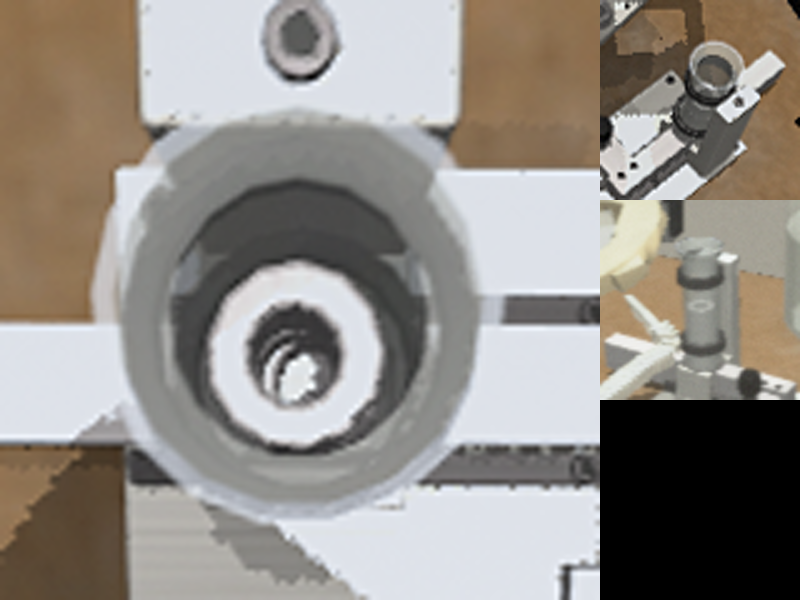

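The ring at crop (207–388, 258–452) matches a stack top of 0.1075, so one spacer has dropped into the pocket. Now the index-out.

Emit:
step_arm(
  targets="15 30 0 0;30 60 0 0;44 80 0 0;44 80 40 0;44 80 80 0;44 80 120 0;44 80 150 0;44 80 163 0;44 80 163 0;44 80 163 0",
)

```text
t: 41.55
tcp_pos: [0.6115, 0.2705, 0.0542]
tool_rot: [0.886, 0.463, 0.001, 0.0]
force: [-0.5, -0.8, 0.7]
finger_gap: 0.549
gripper_force: 0.0
```

Emit:
step_arm(
  targets="0 0 0 0;0 0 0 0;0 0 0 0;0 0 0 0;0 0 0 0",
  gripper=1,
  squeeze=60,
)

```text
t: 42.05
tcp_pos: [0.6105, 0.2716, 0.0559]
tool_rot: [0.886, 0.463, 0.001, -0.0]
force: [-2.8, 2.2, 6.4]
finger_gap: 0.236
gripper_force: 58.6
```

Emit:
step_arm(
  targets="0 0 -5 0;0 0 -10 0;0 0 -13 0;0 0 -13 0;0 0 -13 0",
)

```text
t: 42.55
tcp_pos: [0.6107, 0.2711, 0.0662]
tool_rot: [0.886, 0.463, 0.001, -0.0]
force: [2.1, 6.6, -6.1]
finger_gap: 0.229
gripper_force: 58.8
```

Emit:
step_arm(
  targets="0 0 -2 0;0 8 -2 0;0 18 -2 0;0 28 -2 0;0 38 -2 0;0 48 -2 0;0 58 -2 0;0 68 -2 0;0 78 -2 0;0 86 -2 0;0 90 -2 0;0 90 -2 0",
)

```text
t: 43.75
tcp_pos: [0.6848, 0.2193, 0.0675]
tool_rot: [0.886, 0.463, 0.001, -0.0]
force: [3.5, 4.4, -5.4]
finger_gap: 0.232
gripper_force: 59.0
```

Emit:
step_arm(
  targets="0 0 0 0;0 0 5 0;0 0 9 0;0 0 12 0;0 0 12 0;0 0 12 0",
)

```text
t: 44.35
tcp_pos: [0.684, 0.2198, 0.056]
tool_rot: [0.886, 0.463, 0.0, -0.0]
force: [2.6, 5.4, -3.9]
finger_gap: 0.233
gripper_force: 59.3
```

Emit:
step_arm(
  targets="0 0 0 0;0 0 0 0;0 0 0 0;0 0 0 0;0 0 -40 0;0 0 -80 0;0 0 -120 0;0 0 -160 0;0 0 -160 0",
  gripper=0.45,
)

```text
t: 45.25
tcp_pos: [0.6881, 0.2194, 0.2246]
tool_rot: [0.886, 0.463, 0.007, 0.003]
force: [1.2, -0.5, -0.2]
finger_gap: 0.552
gripper_force: 0.0
```

Emit:
step_arm(
  targets="5 -10 0 -8;10 -20 0 -16;15 -30 0 -24;20 -40 0 -32;25 -50 0 -40;30 -60 0 -48;35 -70 0 -56;40 -80 0 -64;46 -80 0 -72;46 -80 0 -80;46 -80 0 -88;46 -80 0 -90",
)

```text
t: 46.45
tcp_pos: [0.6441, 0.3021, 0.2156]
tool_rot: [0.298, 0.955, -0.001, -0.0]
force: [-0.5, 1.0, 0.9]
finger_gap: 0.55
gripper_force: 0.0
```

Emit:
step_arm(
  targets="0 0 0 0;0 0 0 0",
)

```text
t: 46.65
tcp_pos: [0.6443, 0.3021, 0.2158]
tool_rot: [0.3, 0.954, -0.0, -0.0]
force: [-0.2, -0.4, 0.4]
finger_gap: 0.548
gripper_force: 0.0
```

Run:
```python
from h import *
st,w=snap("wrist","w8.png");print(np.round(st["tcp_pos"],4),np.round(st["tool_rot"],3))
for q,z in dict(pocket=.042,spacer0_mid=.042,knob=.065,empty_bore=.007,tube_mouth=.172).items(): print(q);show(m.mark_of("wrist",q)[:4],"wrist",z,st)
a=cv2.imread("pics/w6.png");b=w[:,:,::-1]
p=np.array(proj("wrist",(.6445,.3025,.042),st)).astype(int);print(p)
for im in(a,b):
    g=cv2.cvtColor(np.ascontiguousarray(im),cv2.COLOR_BGR2GRAY)[p[1]-24:p[1]+25:4,p[0]-24:p[0]+25:4];print(g)
```

```text
[0.6443 0.3021 0.2158] [ 0.3    0.954 -0.    -0.   ]
pocket
   p0.68 [319.1 175.7] [0.6436 0.3043]
spacer0_mid
   p0.83 [319.8  81.4] [0.5666 0.3585]
   p0.57 [211.2 348.5] [0.7503 0.0624]
   p0.37 [276.6 256.4] [0.6939 0.2096]
knob
   p0.82 [276.  255.2] [0.6845 0.2196]
empty_bore
   p0.79 [151.    3.5] [0.4052 0.2616]
   p0.35 [279.  235.3] [0.6841 0.2151]
tube_mouth
   p0.67 [316.6  73.2] [0.5696 0.3528]
[318 177]
[[215 132  59  45 103 107 103 106 105  57  58 156 155]
 [115 118  58  44 103 106 104 107 105  36  57 154 156]
 [121 118  57  47 102 105 102 107 104  65  56 119 120]
 [120 118  70  73 106 108 106  91  94 107  41 122 123]
 [120 118  68  44 107 108 104 106 103  43  41 121 124]
 [121 119  69  45 107 108 104 106 103  43  39 121 123]
 [121 120  65  44 106 107 103 106 101  42  41 121 123]
 [101 100  68  44 106 107 102 107 103  55  39 117 122]
 [100 102  75  44  60 108 104 146  88  56  70 152 157]
 [205  98  72  50  65  69  65  66  60  76  69 152 159]
 [199 204  69  37  92 110 133 136 160  53  67 152 157]
 [198 201 139  21  92  92 132 135 134  35  63 152 152]
 [197 209 134  79  92 124 116 119 134  53  81 150 209]]
[[210 110  42  43 104 101 106 107 103  58  79 152 158]
 [118 118  43  44 103 101 106 105 104  42  76 152 158]
 [121 118  42  62 103 101 107 106 102  58  69 149 121]
 [123 117  43 105  84  66  59  80 104  71  54 119 124]
 [122 119  40 107 106 100 101 111 103  44  89 118 126]
 [123 118  57 102  85 105  80 102  79  43  89 119 124]
 [123 119 104 102 100 105 108 101 100  43  89 120 124]
 [105 117  90 105  61  65  62 103  75  57 119 118 123]
 [104 101  38 105 104 107 104 104  64  56 150 151 158]
 [116  99  41  81  90 102  76  66  55  53 151 152 158]
 [204 207  37  35  88 110 105 137 138  53 150 152 157]
 [204 199  51  32  87  90 117 132 137  16 151 154 152]
 [207 209  92  45  88 122 118 116 136  56 152 210 210]]
```

Emit:
step_arm(
  targets="0 0 45 0;0 0 90 0;0 0 130 0;0 0 160 0;0 0 178 0;0 0 188 0;0 0 188 0;0 0 188 0",
)

```text
t: 47.75
tcp_pos: [0.6458, 0.3029, 0.0299]
tool_rot: [0.299, 0.954, 0.001, 0.001]
force: [0.4, 0.9, 0.2]
finger_gap: 0.552
gripper_force: 0.0
```

Emit:
step_arm(
  targets="0 0 0 0;0 0 0 0;0 0 0 0;0 0 0 0;0 0 0 0",
  gripper=1,
  squeeze=40,
)

```text
t: 48.25
tcp_pos: [0.646, 0.3029, 0.0306]
tool_rot: [0.299, 0.954, 0.001, 0.002]
force: [-0.4, 1.0, 7.2]
finger_gap: 0.307
gripper_force: 39.4
```

Emit:
step_arm(
  targets="0 0 -20 0;0 0 -50 0;0 0 -100 0;0 0 -150 0;0 0 -180 0;0 0 -180 0;0 0 -180 0",
)

```text
t: 48.95
tcp_pos: [0.6444, 0.3025, 0.2091]
tool_rot: [0.299, 0.954, 0.0, 0.0]
force: [-0.3, -0.2, -1.6]
finger_gap: 0.303
gripper_force: 39.5
```

Run:
```python
from h import *
st,w=snap("wrist","w9.png");print(np.round(st["tcp_pos"],4),np.round(st["tool_rot"],3),st["gripper_force"])
print("bore");show(m.mark_of("wrist","empty_bore")[:2],"wrist",.007,st)
# held spacer: does it show?
for d in m.masks_of("wrist","spacer0_mid")[:4]:
    ys,xs=np.nonzero(d["pixels"]);print(d["p"],xs.min(),xs.max(),ys.min(),ys.max(),len(xs))
for x in(-.003,0,.003): print(x,proj("wrist",st["tcp_pos"]+R.from_quat(st["tool_rot"]).apply([x,0,-.0114]),st))
for c in("scene","side"):
    m.snapshot(c);print(c);show(m.mark_of(c,"empty_bore")[:2],c,.007);show(m.recognise(c,"spacer0_mid"),c,.029)
a=dict(tcp_pos=np.array([.6237,.2187,.2956]),tool_rot=[.70711,.70711,0,0])
print(ray("wrist",(159.7,128.4),.007,a),ray("wrist",(200,150),.029,a))
```

```text
[0.6444 0.3025 0.2091] [0.299 0.954 0.    0.   ] 39.49540078639984
bore
   p0.62 [149.1   0. ] [0.4062 0.2641]
0.56 300 335 62 98 847
-0.003 [np.float64(318.7762700306782), np.float64(267.3368729281186)]
0 [np.float64(318.78837726781444), np.float64(261.77950408258926)]
0.003 [np.float64(318.80062682057553), np.float64(256.1568106373989)]
scene
   p0.44 [307.5 192.4] [0.4651 0.1176]
   p0.49 [238.7 286.8] [0.7712 0.0438]
side
   p0.77 [240.9 226.8] [0.4091 0.2613]
   p0.46 [412.1 277.6] [0.7598 0.0148]
[0.4042664  0.26231906 0.007     ] [0.46550503 0.23530471 0.029     ]
```

Emit:
step_arm(
  targets="15 -40 0 0;35 -75 0 0;55 -110 0 0;75 -145 10 0;93 -170 25 0;93 -170 40 0;93 -170 40 0;93 -170 40 0;93 -170 40 0",
)

```text
t: 50.3
tcp_pos: [0.4729, 0.2163, 0.1691]
tool_rot: [0.299, 0.954, 0.001, 0.001]
force: [-0.2, 0.3, -0.5]
finger_gap: 0.306
gripper_force: 39.7
```

Run:
```python
from h import *
st,w=snap("wrist","w10.png");print(np.round(st["tcp_pos"],4),np.round(st["tool_rot"],4),st["gripper_force"])
l=m.mark_of("wrist","empty_bore");print("bore");show(l[:3],"wrist",.007,st)
Rm=R.from_quat(st["tool_rot"])
b=np.array([.405,.262])
a=-np.radians(24)
for x in(-.003,0,.003): print("held",x,proj("wrist",st["tcp_pos"]+Rm.apply([x,0,-.0114]),st))
p=np.array(proj("wrist",(*b,.014),st)).astype(int);print(p)
im=w.copy()
c=ray("wrist",l[0]["position"],.007,st)[:2] if l else b
def circ(c,z,r,col):
    for t in np.linspace(0,6.28,40):
        q=proj("wrist",(c[0]+r*np.cos(t),c[1]+r*np.sin(t),z),st);i,j=int(round(q[1]*4)),int(round(q[0]*4))
        if 0<=i<1600 and 0<=j<2560: big[i,j]=big[i-1,j]=col
big=cv2.resize(im,None,fx=4,fy=4,interpolation=cv2.INTER_CUBIC)
circ(c,.014,.0155,(255,0,0))
hc=st["tcp_pos"]+Rm.apply([0,0,-.0114]);circ(hc[:2],hc[2],.014,(0,255,0))
A=big[max(p[1]-50,0)*4:(p[1]+50)*4,(p[0]-50)*4:(p[0]+50)*4];h=np.array(proj("wrist",hc,st)).astype(int);B=big[(h[1]-50)*4:(h[1]+50)*4,(h[0]-50)*4:(h[0]+50)*4]
A=cv2.copyMakeBorder(A,400-A.shape[0],0,0,0,0);cv2.imwrite("pics/v2.png",np.hstack([A,B])[:,:,::-1])
print(p,h)
```

```text
[0.4729 0.2163 0.1691] [2.990e-01 9.542e-01 7.000e-04 1.200e-03] 39.651618003845215
bore
   p0.69 [316.1  93.8] [0.4035 0.263 ]
held -0.003 [np.float64(318.77672054583604), np.float64(267.3366288530368)]
held 0 [np.float64(318.78884827094737), np.float64(261.7792929538556)]
held 0.003 [np.float64(318.8011185517543), np.float64(256.15663318916904)]
[316  95]
[316  95] [318 261]
```

View pics/v2.png

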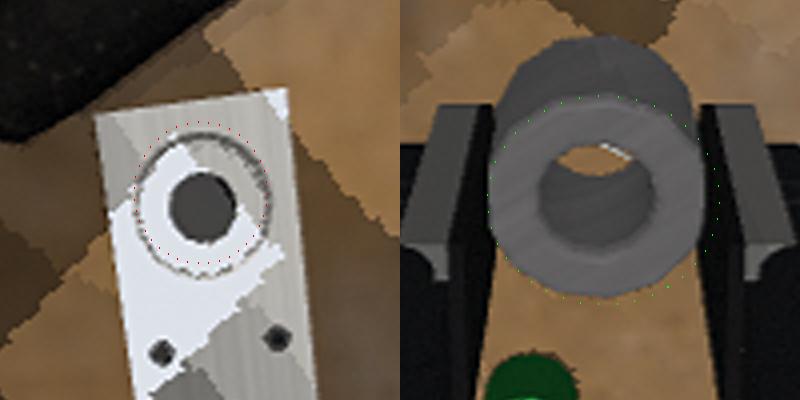

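The bore rim in the left crop is centred at (204,205), which is pixel (317.0, 96.2). The held spacer's top face in the right crop is centred at (597,197), pixel (317.2, 260.2). I'll turn these into offsets and check the grip height against the earlier hold in w2/w3.

Run:
```python
from h import *
st=m.sense();Rm=R.from_quat(st["tool_rot"])
bore=ray("wrist",(317.0,96.2),.014,st);print("bore",np.round(bore,4))
f,cx,cy,T=cam("wrist",st)
for fn,d in(("w2",.0146),("w3",.0146),("w10",.0114)):
    im=cv2.imread("pics/%s.png"%fn);g=cv2.cvtColor(im,cv2.COLOR_BGR2GRAY)
    print(fn,"row@245-275 widths")
    hsv=cv2.cvtColor(im,cv2.COLOR_BGR2HSV)
    mk=((hsv[:,:,1]<30)&(hsv[:,:,2]>60)).astype(np.uint8);mk[:,:286]=0;mk[:,350:]=0;mk[:215]=0;mk[300:]=0
    n,lab,s,c=cv2.connectedComponentsWithStats(mk);i=1+np.argmax(s[1:,4]);print(s[i],np.round(c[i],1))
    for x in(0,):print("exp centre",d,proj("wrist",st["tcp_pos"]+Rm.apply([x,0,-d]),st),"z-10mm lower",proj("wrist",st["tcp_pos"]+Rm.apply([x,0,-d+.01]),st))
for d in(.0114,.0014):
  p=st["tcp_pos"]+Rm.apply([0,0,-d]);h=ray("wrist",(317.25,260.25),p[2],st);print(d,"held offset tool mm",np.round(Rm.inv().apply(h-st["tcp_pos"])*1000,2))
d=bore-st["tcp_pos"];print("bore in tool mm",np.round(Rm.inv().apply([d[0],d[1],0])*1000,1))
```

```text
bore [0.4054 0.2622 0.014 ]
w2 row@245-275 widths
[ 289  225   56   67 2854] [316.5 259.2]
exp centre 0.0146 [np.float64(318.83345658044453), np.float64(265.08677970618845)] z-10mm lower [np.float64(318.7000145524619), np.float64(255.19270963868505)]
w3 row@245-275 widths
[ 289  225   56   67 2840] [316.5 259.2]
exp centre 0.0146 [np.float64(318.83345658044453), np.float64(265.08677970618845)] z-10mm lower [np.float64(318.7000145524619), np.float64(255.19270963868505)]
w10 row@245-275 widths
[ 290  220   54   65 2741] [316.5 252.7]
exp centre 0.0114 [np.float64(318.7888482709475), np.float64(261.7792929538556)] z-10mm lower [np.float64(318.6607865545875), np.float64(252.2841465312082)]
0.0114 held offset tool mm [  0.82  -0.74 -11.4 ]
0.0014 held offset tool mm [-4.55 -0.72 -1.39]
bore in tool mm [81.3 -0.5 -0.1]
```

Emit:
step_arm(
  targets="15 0 35 0;30 0 65 0;36 0 94 0;36 0 94 0;36 0 94 0;36 0 94 0",
)

```text
t: 51.0
tcp_pos: [0.4436, 0.2368, 0.0757]
tool_rot: [0.299, 0.954, 0.001, 0.002]
force: [0.7, -0.4, -1.2]
finger_gap: 0.304
gripper_force: 39.7
```

```bash
cat > blob.py <<'E'
from h import *
def blob(im,st,zf):
    p=np.array(proj("wrist",(.4054,.2622,zf),st));g=cv2.cvtColor(im,cv2.COLOR_RGB2GRAY)
    n,lab,s,c=cv2.connectedComponentsWithStats(((g<90)).astype(np.uint8))
    i=min((i for i in range(1,n) if 80<s[i,4]<3000),key=lambda i:np.hypot(*(c[i]-p)))
    w=ray("wrist",c[i],zf,st);Rm=R.from_quat(st["tool_rot"]);d=w-st["tcp_pos"]
    print("blob",np.round(c[i],1),s[i],np.round(w,4),"tool mm",np.round(Rm.inv().apply([d[0],d[1],0])*1000,2))
if __name__=="__main__":
    st,w=snap("wrist","w11.png");print(np.round(st["tcp_pos"],4),np.round(st["tool_rot"],4),st["gripper_force"])
    blob(w,st,.007)
    a=cv2.imread("pics/w10.png")[:,:,::-1].copy();blob(a,dict(tcp_pos=np.array([.4729,.2163,.1691]),tool_rot=[.299,.9542,.0007,.0012]),.007)
E
python3 blob.py
```

```text
[0.4436 0.2368 0.0757] [0.2991 0.9542 0.001  0.0016] 39.660383462905884
blob [316.1 146.2] [305 135  23  23 417] [0.4056 0.2618 0.007 ] tool mm [45.48 -1.22 -0.12]
blob [316.4  96.3] [309  88  16  18 216] [0.4055 0.2619 0.007 ] tool mm [81.32 -1.01 -0.15]
```

Emit:
step_arm(
  targets="25 0 10 0;44.7 -0.4 25 0;44.7 -0.4 40 0;44.7 -0.4 47 0;44.7 -0.4 47 0;44.7 -0.4 47 0;44.7 -0.4 47 0",
)

```text
t: 51.75
tcp_pos: [0.4058, 0.2617, 0.0281]
tool_rot: [0.299, 0.954, 0.001, 0.001]
force: [0.3, -0.4, -0.6]
finger_gap: 0.303
gripper_force: 39.7
```

Emit:
step_arm(
  targets="0 0 2 0;0 0 4 0;0 0 6 0;0 0 7 0;0 0 7 0;0 0 7 0",
)

```text
t: 52.35
tcp_pos: [0.4049, 0.2618, 0.0202]
tool_rot: [0.299, 0.954, 0.0, 0.0]
force: [0.5, 0.2, -1.4]
finger_gap: 0.302
gripper_force: 39.6
```

The spacer is already 4 mm inside the bore with no contact force, so I'll lower the rest of the way.

Emit:
step_arm(
  targets="0 0 1 0;0 0 2 0;0 0 3 0;0 0 3 0;0 0 3 0",
)

```text
t: 52.85
tcp_pos: [0.4049, 0.2618, 0.0176]
tool_rot: [0.299, 0.954, 0.0, 0.0]
force: [0.8, 1.4, 3.2]
finger_gap: 0.305
gripper_force: 40.0
```

Seated on the floor (3 N). Releasing, rising and checking.

Emit:
step_arm(
  targets="0 0 0 0;0 0 0 0;0 0 0 0;0 0 0 0;0 0 -30 0;0 0 -60 0;-40 0 -100 0;-80 0 -150 0;-80 0 -150 0;-80 0 -150 0",
  gripper=0.45,
)

```text
t: 53.85
tcp_pos: [0.474, 0.2155, 0.17]
tool_rot: [0.3, 0.954, 0.002, 0.004]
force: [0.0, 0.7, 0.6]
finger_gap: 0.551
gripper_force: 0.0
```

Run:
```python
from h import *
st,w=snap("wrist","w12.png");print(np.round(st["tcp_pos"],4),np.round(st["force"],1))
for d in m.masks_of("wrist","spacer0_mid")[:5]:
    ys,xs=np.nonzero(d["pixels"]);print(round(d["p"],2),xs.min(),xs.max(),ys.min(),ys.max(),np.round(ray("wrist",d["position"],.029,st),4))
# dark bore of placed spacer & neighbour at top face
for c,h in(((.4052,.2618),.029),((.4052+.064*np.cos(-.42),.2618+.064*np.sin(-.42)),.029)):
    q=np.array(proj("wrist",(*c,h),st));print("exp top",np.round(q,1))
    x,y=q.astype(int);g=cv2.cvtColor(w,cv2.COLOR_RGB2GRAY);print(g[y-20:y+21:4,x-20:x+21:4])
```

```text
[0.474  0.2155 0.17  ] [0.  0.7 0.6]
exp top [315.3  93. ]
[[174 177 172 174 171 178 176 178 181 173 224]
 [155 177 171 149 132 132  96 164 182 173 178]
 [156 178 193 223 161 152 157 141 129 175 177]
 [156 138 222 203  90  49 126 152 121 175 176]
 [152 185 223 106  63  63  47 153 140 107 176]
 [190 193 224  85  65  63  54 140 148 145 176]
 [223 169 222  75  67  67  82 226 120 139 176]
 [223 155 225 224 148 158 216 223 171 140 176]
 [223 223 187 224 223 223 221 198 180 225 174]
 [224 222 224 194 189 198 205 211 221 214 185]
 [223 223 223 223 222 219 220 222 224 176 171]]
exp top [328.2 163.3]
[[114 108 111 103 145 156 152 153 153 109  73]
 [114 107 101  85  79 113 110 153 153 133  73]
 [113  95  79 100  99 131  86 115 151 152  72]
 [103  78  96  89  89  93 115  91 149 159  72]
 [100  97  93 110 112 111  96 132 133 157  69]
 [ 93  98  78 110 111 104  87 129 135 162  72]
 [110  97  98  63  79  64  93  92 172 155  56]
 [114  87  95  97  89  96  94 122 131 130  57]
 [113 115  96  93  96  92 109 126 130 129  64]
 [112 114 110 111 110 121 133 129 129 132  83]
 [111 114 106 100  92  92  70  59  61  62  60]]
```

The spacer is seated, with its bore visible where the counterbore was. Back to the knob for the final index-in.

Emit:
step_arm(
  targets="-15 10 -30 8;-30 20 -50 16;-45 32 -50 24;-60 43 -50 32;-75 54 -50 40;-90 65 -50 48;-108 78 -50 56;-126 91 -50 64;-144 104 -50 72;-160 115 -50 80;-171 123 -20 88;-171 123 20 90",
)

```text
t: 55.15
tcp_pos: [0.6824, 0.2206, 0.1459]
tool_rot: [0.887, 0.462, 0.001, 0.0]
force: [-0.6, -0.2, 0.1]
finger_gap: 0.551
gripper_force: 0.0
```

Emit:
step_arm(
  targets="0 0 20 0;0 0 38 0;0 0 38 0;0 0 38 0",
)

```text
t: 55.55
tcp_pos: [0.679, 0.2201, 0.1071]
tool_rot: [0.886, 0.464, -0.002, -0.001]
force: [0.4, 0.1, 0.5]
finger_gap: 0.553
gripper_force: 0.0
```

```bash
python3 k.py
```

```text
[0.679  0.2201 0.1071] [ 8.860e-01  4.637e-01 -2.200e-03 -8.000e-04]
knob
   p0.62 [326.5 216.3] [0.6871 0.2189]
pocket
   p0.73 [214.1 140.3] [0.6473 0.3013]
inner_hole
0.87 305 341 201 240
```

Emit:
step_arm(
  targets="0 0 0 0;0 0 0 0;0 0 0 0",
)

```text
t: 56.1
tcp_pos: [0.6811, 0.2194, 0.1097]
tool_rot: [0.886, 0.463, 0.0, 0.0]
force: [-0.9, 0.2, 0.2]
finger_gap: 0.55
gripper_force: 0.0
```

```bash
python3 k.py
```

```text
[0.6811 0.2194 0.1097] [8.862e-01 4.632e-01 2.000e-04 1.000e-04]
knob
   p0.98 [322.  220.9] [0.6847 0.2165]
pocket
   p0.85 [210.7 142.2] [0.6462 0.3014]
inner_hole
   p0.84 [205.9 200.8] [0.6089 0.2692]
0.98 301 337 200 239
```

Emit:
step_arm(
  targets="1.6 2.6 20 0;1.6 2.6 45 0;1.6 2.6 58 0;1.6 2.6 58 0;1.6 2.6 58 0",
)

```text
t: 56.85
tcp_pos: [0.6839, 0.2192, 0.0506]
tool_rot: [0.886, 0.463, -0.0, -0.0]
force: [0.3, 0.2, -0.3]
finger_gap: 0.55
gripper_force: 0.0
```

Emit:
step_arm(
  targets="0 0 0 0;0 0 0 0;0 0 0 0;0 0 0 0;0 0 0 0",
  gripper=1,
  squeeze=60,
)

```text
t: 57.35
tcp_pos: [0.6842, 0.22, 0.0529]
tool_rot: [0.886, 0.463, 0.001, -0.0]
force: [-3.0, 1.6, 6.2]
finger_gap: 0.238
gripper_force: 58.9
```

Emit:
step_arm(
  targets="0 0 -5 0;0 0 -10 0;0 0 -14 0;0 0 -14 0;0 0 -14 0",
)

```text
t: 57.85
tcp_pos: [0.6841, 0.2197, 0.0648]
tool_rot: [0.886, 0.463, 0.0, -0.0]
force: [2.1, 4.6, -6.0]
finger_gap: 0.232
gripper_force: 58.8
```

Emit:
step_arm(
  targets="0 -8 0 0;0 -18 0 0;0 -28 0 0;0 -38 0 0;0 -48 0 0;0 -58 0 0;0 -68 0 0;0 -78 0 0;0 -86 0 0;0 -91 0 0;0 -94 0 0;0 -94 0 0",
)

```text
t: 59.05
tcp_pos: [0.6072, 0.2735, 0.0654]
tool_rot: [0.886, 0.463, 0.001, 0.0]
force: [3.7, 4.7, -5.5]
finger_gap: 0.234
gripper_force: 59.0
```

Emit:
step_arm(
  targets="0 1 0 0;0 2 0 0;0 3 0 0;0 4 0 0;0 5 0 0;0 6 0 0;0 7 0 0;0 6 0 0;0 5 0 0;0 4 0 0;0 4 0 0;0 4 0 0",
)

```text
t: 60.25
tcp_pos: [0.6109, 0.2708, 0.0654]
tool_rot: [0.886, 0.463, 0.001, 0.0]
force: [3.2, 3.0, -6.1]
finger_gap: 0.232
gripper_force: 59.0
```

Emit:
step_arm(
  targets="0 0 4 0;0 0 8 0;0 0 12 0;0 0 12 0;0 0 12 0",
)

```text
t: 60.75
tcp_pos: [0.6102, 0.2714, 0.0532]
tool_rot: [0.886, 0.463, 0.0, -0.0]
force: [2.8, 5.3, -3.6]
finger_gap: 0.234
gripper_force: 59.3
```

Emit:
step_arm(
  targets="0 0 0 0;0 0 0 0;0 0 0 0;0 0 0 0;0 0 -40 0;0 0 -80 0;0 0 -120 0;0 0 -155 0;0 0 -155 0;0 0 -155 0",
  gripper=0.45,
)

```text
t: 61.75
tcp_pos: [0.6103, 0.2704, 0.2096]
tool_rot: [0.886, 0.463, 0.001, 0.0]
force: [-0.3, -0.0, -0.6]
finger_gap: 0.548
gripper_force: 0.0
```

Emit:
step_arm(
  targets="-20 -30 -8 0;-35 -60 -8 0;-44 -80 -8 0;-44 -80 -8 0;-44 -80 -8 0;-44 -80 -8 0",
)

```text
t: 62.35
tcp_pos: [0.5203, 0.2799, 0.2156]
tool_rot: [0.886, 0.463, -0.0, 0.0]
force: [-0.4, -0.0, -0.4]
finger_gap: 0.55
gripper_force: 0.0
```

```bash
python3 tube.py v3
python3 - <<'E'
from h import *
st=m.sense()
for fn in("v1_w","v3_w"):
    im=cv2.imread("pics/%s.png"%fn);g=cv2.cvtColor(im,cv2.COLOR_BGR2GRAY);print(fn);print(g[68:112:2,315-22:315+23:3])
m.snapshot("wrist");
for c in("scene","side","wrist"):
    if c!="wrist":m.snapshot(c)
    print(c);show(m.mark_of(c,"knob")[:2],c,.065,st)
d=cv2.imread("pics/scene0.png").astype(int)-m.snapshot("scene")[:,:,::-1]
for q in((268,202),(305,191)): print(q,np.abs(d[q[1]-12:q[1]+12,q[0]-12:q[0]+12]).mean())
E
```

```text
[0.5203 0.2799 0.2156]
[312  74] (120, 120, 3)
0.0415 [[241.0, 371.0], [383.0, 371.0], [312.0, 445.0], [312.0, 294.0]]
0.0635 [[235.0, 363.0], [388.0, 363.0], [311.0, 444.0], [311.0, 281.0]]
0.0855 [[227.0, 355.0], [393.0, 355.0], [310.0, 442.0], [310.0, 265.0]]
0.1075 [[219.0, 345.0], [399.0, 345.0], [309.0, 439.0], [309.0, 247.0]]
0.1295 [[209.0, 332.0], [407.0, 332.0], [308.0, 436.0], [307.0, 225.0]]
0.1515 [[196.0, 318.0], [416.0, 318.0], [307.0, 433.0], [306.0, 197.0]]
v1_w
[[111  72  68 135 222 222 222 224 225 225 224  88  59  70  67]
 [ 68  73  60 219 221 224 229 230 227 225 225 192  71  65  70]
 [ 71  72 154 218 222 219 135  51 154 226 225 228 115  61  70]
 [ 73  60 187 219 230 104  56  57  56 166 226 226 167  82  68]
 [ 71  56 215 226 190  59  53  55  57  70 212 225 196  83  62]
 [ 70  98 227 227 114  54  81  57  57  55 195 226 224  82  66]
 [ 67 104 227 228  77 102 140  60  53  58 166 226 228  81  72]
 [ 68  99 227 228  74  53 109 133 126  76 145 226 227  83  81]
 [ 66  93 227 227  89 222  67 227 235 102 177 226 229  78  89]
 [ 68  88 227 226 157 227 205 223 157 102 193 226
[... 1647 characters left out ...]
8 135 139]
 [137  92  70 227 227 232 168 180 229 227 133  97  76 148 149]
 [143 112  83 233 227 226 227 227 230 231  94 122 155 139 136]
 [142 133  75  67 214 231 229 234 133 116  95 152 160 141 141]
 [139 142 157 146  65 109 108 114  91  75 160 154 140 142 142]
 [144 138 142 141 154 118 116 112 138 142 141 139 141 142 155]
 [145 146 139 148 167 167 165 166 165 175 172 147 143 140 183]
 [148 146 145 144 140 157 167 168 168 143 142 144 138 186 194]
 [176 172 144 146 146 142 142 143 142 144 144 155 188 196 230]]
scene
   p0.41 [348.2 245.3] [0.6101 0.2664]
side
   p0.58 [325.8 200.8] [0.6143 0.2637]
wrist
   p0.55 [402.6 138.6] [0.6132 0.2675]
(268, 202) 29.921875
(305, 191) 20.350694444444443
```

The top ring shrank by about 0.91, as expected for a stack top of 0.0855, so the next spacer is in the pocket and two remain in the tube. The pin went fully down and the gripper is clear, so I'm handing in.

```bash
python3 -c "
from station import manip as m
print(m.sign_off())"
```

```text
the job is handed in; nothing more can be done
None
```

I handed the job in with the final state as the task asks, though the hand-in returned no verdict: one spacer is set home in the clamp bar, the next is in the shuttle's pocket locked under the tube, and the other two are in the tube. The first index-in failed to drop a spacer, so I went out and back in with a small wiggle to seat it; the arm stayed clear of the cutters and the flux syringe.

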